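# Hold a gloss meter flush on a tilted glaze test tile

## Robot

A 7-joint arm with a two-finger parallel gripper is mounted at the origin on the work surface. World frame = base frame: x ahead of the robot, y to its left, z up, the work surface at z = 0. Lengths are in mm, angles in rad, forces in N, time in s.
With the tool pointing down it reaches from about 425 to 1025 mm from the base axis. Payload 9.4 kg.
Tool frame: the origin (TCP) lies at the very end of the fingers, on their centre line; the grasp point (between the pads) lies 19 mm behind it (bot.hold_point_z is the distance from the TCP to the grasp point, in mm); x points along the fingers, y is the direction in which the jaws open and shut, and the axes are right-handed (so a half turn about x gives the same grasp; the last joint's range is limited). The gripper opens to 93 mm and grips with 3 to 60 N. Pads are 15 mm wide; open, the fingers measure 128 mm over their backs; the gripper's body (75 mm by 188 mm) begins 65 mm behind the grasp point.
Start: joints at [-1.299, 0.599, -0.003, 1.599, 0.002, 0.943, -0.08], TCP at [247.788, 681.341, 218.618] pointing down, gripper open.
Joint ranges: [-2.57, 2.57], [-0.35, 1.97], [-1.29, 1.29], [0.11, 2.56], [-1.05, 4.19], [0.11, 1.86], [-2.63, 2.63]. Speed limits (rad/s): [2.22, 2.22, 3.01, 3.01, 3.14, 3.14, 3.14].

## Interface

Orientations are given as a unit quaternion [w, x, y, z].
In Python, from station import bot, viewer gives the robot as it stands.
- The arm moves only by the tool move_arm, never from a script. Its argument "moves" is a list that holds one entry, the list of rows, each a list of 7 numbers: the shift along the world's x, y, z in mm, then the turn, a rotation vector about the world's x, y, z in degrees, then the finger opening in mm, from 0 to 93. In form: [[[dx, dy, dz, ax, ay, az, gripper], ...]]. A call has 1 to 8 rows; each row is the pose to reach, as a shift and turn from the pose commanded when the call began; what a row does not reach only later rows make up. A row lasts 1/12 s, in which the tool goes at most 41.7 mm and 7.16 degrees, less where a joint would pass 70% of its speed; a pose out of reach is approached as far as the arm can. A call with a gripper value outside its range is refused whole. The fingers move at their own pace and stop on an object; "force" is the grip in N (left out, the last holds). Time passes only in rows, so rows that repeat a pose let the fingers close. It gives the time, the measured TCP pose, the force and the opening at its end, in the units of the state.
- bot.sense(): the state, without advancing time (a new reading comes with each control period).
- viewer.grab_frame(name): name is "scene" or "top"; returns a dict with "frame" (420x560x3 uint8, red, green, blue), "mtx" (3x3 intrinsics, pixels), "extrinsics" (4x4, takes a point from camera to world coordinates). Camera axes: x right, y down, z forward; pixel columns grow to the right and rows downward; lengths in mm; the calibration is good to about 2 mm. A picture is of the moment at which its call begins. There is no depth.
- bot.hand_in(): hands the job in, once; it reports no verdict.
The state is a dict: "clock": time; "joint_pos": joint angles; "qd": joint speeds; "joint_torque": joint torques, N m; "eef_pos": TCP position; "tcp_rot": TCP orientation; "wrist_force": force on the tool from outside, world axes, zero at the start; "wrist_torque": the same for the moment, N m; "grip_width": finger opening in mm.
Only numpy, scipy, OpenCV 4.12 (cv2) and the standard library are available. Lean on these libraries where they do the work, as an engineer would, in place of code of your own. Each camera call takes 0.05 s, during which the arm holds its last target.

## Task

Draw the gloss meter straight out of its dock along the rails, then take it to the glaze test tile clamped on the tilting stand and set its flat base down flush on the tile, centred on the green patch and with its length running up and down the slope, feeling for the tile's angle so that no light gets in under either end or side. Finish while still holding it there with a light push for the reading: do not let go, do not shove the stand or the tile out of position, and leave the other things on the bench alone.

Things in the scene. Friction and masses are not known exactly. Their poses are not given: they have to be found in the camera images.
- meter: Hand-held gloss meter, 0.35 kg: blue oblong body 112 x 46 mm, 5 to 55 mm above its underside; white top shell with display and orange key up to 64 mm; black flat light-seal skirt 120 x 58 x 5 mm round its foot. Origin: centre of the flat underside (measuring window). x: along its length (display end +x), y: across, z: out of the top. Starts home in the dock, axes parallel to the dock's.
- meter_grip (a point): Point in the middle of the meter's body, 42 mm above its underside on its z axis; same axes. Grip here across the 46 mm width (along y); pads may touch from 25 to 55 mm above the underside.
- dock: Grey calibration dock fixed to the bench, 140 x 86 mm. Origin: centre of its underside; x from the open entry end (-x, nearer the robot) to the closed back, y across, z up. Its floor is 10 mm above the origin; the meter rests on it, the two origins in line at the start. Guides beside the front half are 16 mm high, the back stop 26 mm.
- dock_lips (a point): Front end of the dock's lips, mid-way between them, 21 mm above the bench (lip tops); same axes as the dock. From here 66 mm towards +x, lips 4 mm thick, 50 mm apart, cover the meter's skirt (2 mm clear above and beside it): the meter cannot be lifted until slid about 60 mm towards -x; 75 mm is clear.
- tile (a point): White glazed test tile 180 x 120 x 8 mm, green patch 60 x 60 mm at its middle, clamped on the stand's tilting plate; rigid. Origin: centre of the upper face (and patch), 50 to 90 mm above the bench. x: up the slope (180 mm; low edge towards the robot), y: across, z: normal out of the face. Two steel clips grip its side edges at x = -46 mm, 9 mm onto the face and 5 mm above it.
- stand: Grey base of the tilting stand, 220 x 206 x 10 mm, fixed to the bench, carrying plate and tile. Origin: centre of its underside; x towards the raised edge of the plate, z up. Hinge axis along y, at x = -100 mm, 22 mm up; slotted steel sectors, up to 95 mm high, stand at y = +-86 mm, black clamp knobs outside them. The plate is clamped at some 0.18 to 0.52 rad from level; not to be changed.
- bowl: Bystander: dark red bowl, 140 mm across, 75 mm high. Origin: centre of its underside.
- glaze_jar: Bystander: green jar with a white lid, 68 mm across, 85 mm high. Origin: centre of its underside.
- loop_tool: Bystander: trimming tool with a wooden handle and a wire loop, lying on the bench, 180 mm long along its x, 18 mm high. Origin: on the bench under its middle.

How it is judged:
By the outcome, as a careful person would: the job done as asked, in the order asked, and still so for the second after the job is handed in, while the arm keeps its last pose, push and grip.
It also fails if it takes over 54 s, if anything falls off the work surface, if the arm or the gripper's body presses on something with over 40 N, if the wrist force passes 120 N, or if a joint passes its speed limit or range.

## Working session

There is one attempt and no reset: what is moved stays moved. The work goes in short steps, Python scripts to look and compute and a tool call to move; the robot and the scene stay as the last step left them, time stands still between calls to the robot, and variables do not carry over. Pictures are saved under pics/ and viewed, and the job is handed in when it is done.

Besides the shell and the picture viewer there is one more tool, called after ">>>" as a command line: name --argument value ..., lists and objects as JSON in quotes. move_arm: Moves the arm, as the interface text tells. Its arguments: {"type":"object","properties":{"moves":{"type":"array","items":{"type":"array","items":{"type":"array","items":{"type":"number"}}}},"force":{"type":"number"}},"required":["moves"]}

```bash
ls; mkdir -p pics; python3 - <<'E'
from station import bot, viewer
import cv2,json
print({k:v for k,v in bot.sense().items()}, bot.hold_point_z)
import numpy as np
for n in("scene","top"):
    f=viewer.grab_frame(n); cv2.imwrite(f"pics/{n}0.png",f["frame"][:,:,::-1]); np.savez(f"{n}0.npz",**f)
    print(n,f["mtx"],np.round(f["extrinsics"],3))
E
```

```text
pics
{'clock': 0.0, 'joint_pos': array([-1.2987258 ,  0.60014664, -0.002525  ,  1.60010206,  0.00177932,
        0.94288406, -0.07981845]), 'qd': array([ 0.00149043, -0.00085746, -0.0006184 , -0.00043468,  0.00124668,
       -0.00010052,  0.00150789]), 'joint_torque': array([ 9.48910347e-04, -7.65087175e+01,  1.49692073e+00, -2.52359694e+01,
       -5.25885215e-02,  1.66755117e-02,  1.67582443e-04]), 'eef_pos': array([247.6238107 , 680.89979759, 217.754606  ]), 'tcp_rot': array([ 0.69633593,  0.12213878,  0.69642996, -0.12322219]), 'wrist_force': array([ 0.57795077, -1.01451924, -0.50604405]), 'wrist_torque': array([-0.04849738,  0.00705971, -0.00010228]), 'grip_width': 93.19911848063725} 18.8
scene [[529.91971693   0.         277.36777749]
 [  0.         529.91971693 206.15330258]
 [  0.           0.           1.        ]] [[ 7.060000e-01  5.340000e-01 -4.650000e-01  1.192082e+03]
 [ 7.080000e-01 -5.230000e-01  4.740000e-01 -5.165680e+02]
 [ 1.000000e-02 -6.640000e-01 -7.470000e-01  9.193430e+02]
 [ 0.000000e+00  0.000000e+00  0.000000e+00  1.000000e+00]]
top [[454.96777637   0.         283.58380817]
 [  0.         454.96777637 210.80070696]
 [  0.           0.           1.        ]] [[ 2.000000e-02 -9.950000e-01  9.500000e-02  5.875570e+02]
 [-1.000000e+00 -2.000000e-02 -2.000000e-03  9.140000e-01]
 [ 4.000000e-03 -9.500000e-02 -9.950000e-01  1.017728e+03]
 [ 0.000000e+00  0.000000e+00  0.000000e+00  1.000000e+00]]
```

View pics/scene0.png

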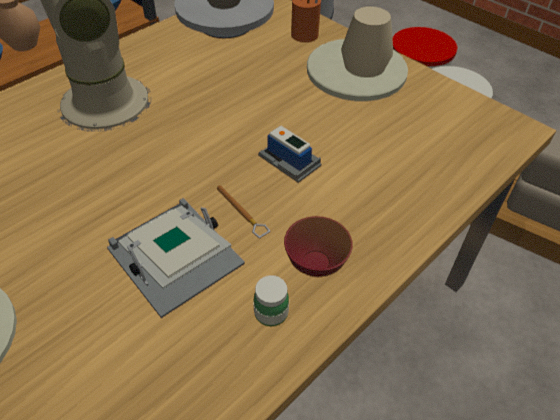

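View pics/top0.png

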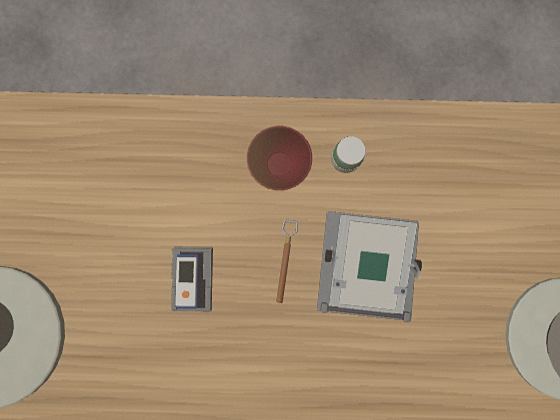

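The scene view shows the meter in its dock at about (290,150), the stand with the tile and green patch at (172,240), and the loop tool, bowl and jar at (243,212), (318,245) and (271,300). In the top view the meter is at (189,280) and the green patch at (374,266). Next I'll view enlarged crops.

```bash
python3 - <<'E'
import cv2
t=cv2.imread("pics/top0.png"); s=cv2.imread("pics/scene0.png")
import numpy as np
up=lambda im,x,y,w,h,k:cv2.resize(im[y:y+h,x:x+w],None,fx=k,fy=k,interpolation=cv2.INTER_CUBIC)
cv2.imwrite("pics/c_top_stand.png",up(t,310,205,120,120,5))
cv2.imwrite("pics/c_sc_stand.png",up(s,100,195,150,120,5))
a=up(t,160,235,65,85,6);b=up(s,250,115,80,70,5)
c=np.zeros((510,800,3),np.uint8);c[:a.shape[0],:a.shape[1]]=a;c[:b.shape[0],395:395+b.shape[1]]=b
cv2.imwrite("pics/c_dock.png",c)
E
```

```text
(no output)
```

View pics/c_top_stand.png

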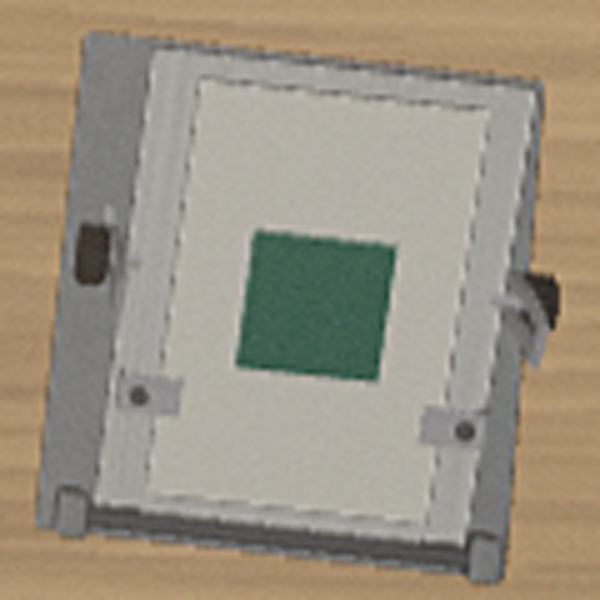

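View pics/c_sc_stand.png

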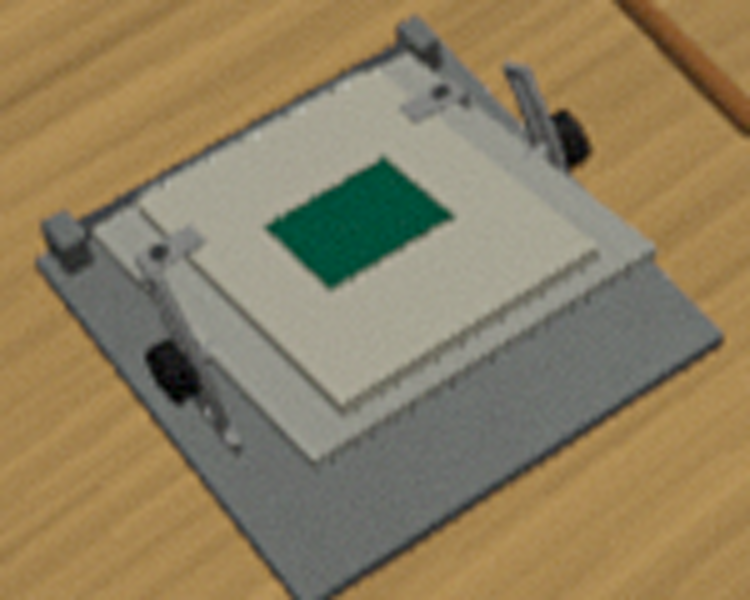

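View pics/c_dock.png

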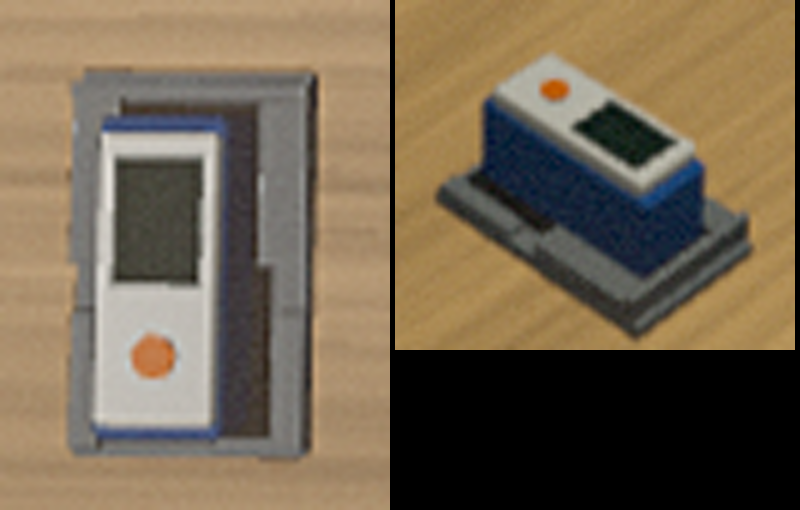

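```bash
cat > h.py <<'E'
import numpy as np, cv2
def load(n): return np.load(n+".npz")
def rays(f,p):
    p=np.atleast_2d(p).astype(float); d=np.c_[(p-f["mtx"][:2,2])/f["mtx"][0,0],np.ones(len(p))]
    E=f["extrinsics"]; d=d@E[:3,:3].T; return E[:3,3],d/np.linalg.norm(d,axis=1,keepdims=True)
def onplane(f,p,z):
    o,d=rays(f,p); return o+d*((z-o[2])/d[:,2])[:,None]
def tri(f,p,g,q):
    o1,d1=rays(f,p);o2,d2=rays(g,q);out=[]
    for a,b in zip(d1,d2):
        s=np.linalg.lstsq(np.c_[a,-b],o2-o1,rcond=None)[0]
        A=o1+a*s[0];B=o2+b*s[1]; out.append(np.r_[(A+B)/2,np.linalg.norm(A-B)])
    return np.array(out)
def refine(img,corners,r=2.5,lo=.12,hi=.88):
    """edge-refined quad corners"""
    g=cv2.cvtColor(img,cv2.COLOR_RGB2GRAY).astype(np.float32)
    g=cv2.GaussianBlur(g,(0,0),.6)
    c=np.array(corners,float);L=[]
    for i in range(4):
        a,b=c[i],c[(i+1)%4];t=(b-a)/np.linalg.norm(b-a);n=np.array([-t[1],t[0]]);pts=[]
        ss=np.arange(-r,r+.01,.25)
        for k in np.linspace(lo,hi,60):
            m=a+(b-a)*k;P=m+ss[:,None]*n
            v=cv2.remap(g,P[:,0].astype(np.float32)[None],P[:,1].astype(np.float32)[None],cv2.INTER_LINEAR)[0]
            d=np.abs(np.gradient(v));j=d.argmax();w=d**3; pts.append(m+n*(w*ss).sum()/w.sum())
        l=cv2.fitLine(np.array(pts,np.float32),cv2.DIST_HUBER,0,.01,.01).ravel();L.append(l)
    out=[]
    for i in range(4):
        l,m=L[i-1],L[i]
        s=np.linalg.solve(np.c_[l[:2],-m[:2]],m[2:]-l[2:]);out.append(l[2:]+l[:2]*s[0])
    return np.array(out)
E
python3 - <<'E'
from h import *
np.set_printoptions(precision=2,suppress=True)
t,s=load("top0"),load("scene0")
# order: hinge-left(+y), far-left, far-right, hinge-right
def an(ct,cs,name,**k):
    ct=refine(t["frame"],np.array(ct)/5+[310,205],**k);cs=refine(s["frame"],np.array(cs)/5+[100,195],**k)
    P=tri(t,ct,s,cs);print(name,ct.tolist(),cs.tolist());print(P)
    P=P[:,:3];x=(P[1]+P[2]-P[0]-P[3])/2;y=(P[0]+P[1]-P[2]-P[3])/2
    print("c",P.mean(0),"L",np.linalg.norm(x),np.linalg.norm(y),"tilt",np.arcsin(x[2]/np.linalg.norm(x)),"yaw",np.degrees(np.arctan2(x[1],x[0])),np.degrees(np.arctan2(-y[0],y[1])),"roll",y[2]/np.linalg.norm(y))
an([(150,492),(200,80),(487,108),(427,523)],[(385,65),(598,250),(343,408),(140,205)],"tile")
E
python3 - <<'E'
from h import *
np.set_printoptions(precision=2,suppress=True)
t,s=load("top0"),load("scene0")
def an(ct,cs):
    ct=refine(t["frame"],np.array(ct)/5+[310,205]);cs=refine(s["frame"],np.array(cs)/5+[100,195])
    P=tri(t,ct,s,cs);print(P);P=P[:,:3];x=(P[1]+P[2]-P[0]-P[3])/2;y=(P[0]+P[1]-P[2]-P[3])/2
    print("c",P.mean(0),"L",np.linalg.norm(x),np.linalg.norm(y),"tilt",np.arcsin(x[2]/np.linalg.norm(x)),"yaw",np.degrees(np.arctan2(x[1],x[0])))
print("patch");an([(237,367),(253,230),(397,243),(380,380)],[(383,157),(454,215),(330,289),(266,227)])
# meter shell top z=74
T=t["frame"].astype(int);S=s["frame"].astype(int)
c=refine(t["frame"],np.array([(95,430),(103,132),(218,132),(215,430)])/6+[160,235],r=1.5)
for z in(70,74):print(z,onplane(t,c,z),onplane(t,c.mean(0),z))
# dock front/back outline at z~0..16
for p,n,z in (((70,455),"front-left base",0),((308,458),"front-right",0)):print(n,onplane(t,np.array(p)/6+[160,235],z))
def orange(F):
    hsv=cv2.cvtColor(F,cv2.COLOR_RGB2HSV);m=cv2.inRange(hsv,(5,150,120),(18,255,255));return m
for f,b in((t,(160,235,225,320)),(s,(250,115,330,185))):
    m=orange(f["frame"]);q=np.zeros_like(m);q[b[1]:b[3],b[0]:b[2]]=m[b[1]:b[3],b[0]:b[2]]
    M=cv2.moments(q,True);p=(M["m10"]/M["m00"],M["m01"]/M["m00"]);print("orange",p,M["m00"],onplane(f,p,74))
c2=refine(s["frame"],np.array([(497-395,83),(552-395,55),(697-395,145),(637-395,193)])/5+[250,115],r=1.5)
print("scene shell",onplane(s,c2,74),onplane(s,c2.mean(0),74))
E
```

```text
tile [[339.0643615722656, 302.8170166015625], [349.6468811035156, 220.46725463867188], [406.9498596191406, 226.97531127929688], [395.0772399902344, 309.3351745605469]] [[174.19808959960938, 207.49888610839844], [219.5162811279297, 244.08383178710938], [167.8656005859375, 275.8544006347656], [125.82569122314453, 234.73878479003906]]
[[ 486.97 -122.89   37.98    0.83]
 [ 660.11 -137.47   79.42    0.96]
 [ 648.88 -256.35   78.91    0.47]
 [ 475.41 -242.4    36.05    0.95]]
c [ 567.84 -189.78   58.09] L 178.92976641724303 119.74557249799793 tilt 0.23781878109436166 yaw -4.705876358846595 -5.460326064444467 roll 0.010213020666844222
patch
[[ 540.96 -157.58   50.06    0.35]
 [ 598.27 -162.68   66.09    0.45]
 [ 593.2  -222.08   66.72    0.49]
 [ 536.13 -216.63   51.07    1.19]]
c [ 567.14 -189.74   58.49] L 59.57671957668627 59.44192494172535 tilt 0.2691690278708759 yaw -5.272402741268058
70 [[477.99 219.18  70.  ]
 [578.16 214.93  70.  ]
 [578.89 178.55  70.  ]
 [478.65 177.04  70.  ]] [[528.17 197.43  70.  ]]
74 [[478.45 218.26  74.  ]
 [578.2  214.03  74.  ]
 [578.93 177.8   74.  ]
 [479.11 176.3   74.  ]] [[528.42 196.6   74.  ]]
front-left base [[458.79 240.71   0.  ]]
front-right [[459.4  153.51   0.  ]]
orange (185.0909090909091, 294.3030303030303) 33.0 [[501.94 197.27  74.  ]]
orange (281.5, 132.33333333333334) 18.0 [[502.92 197.03  74.  ]]
scene shell [[481.65 175.72  74.  ]
 [482.63 216.26  74.  ]
 [582.   210.12  74.  ]
 [582.56 173.3   74.  ]] [[533.16 193.67  74.  ]]
```

```bash
python3 - <<'E'
from h import *
np.set_printoptions(precision=2,suppress=True)
t,s=load("top0"),load("scene0")
# display + long edges in both views
d=refine(t["frame"],np.array([(113,282),(115,157),(202,157),(198,282)])/6+[160,235],r=1.5)
e=refine(s["frame"],np.array([(575-395,125),(608-395,103),(677-395,143),(642-395,165)])/5+[250,115],r=1.5)
for f,q in((t,d),(s,e)):
    P=onplane(f,q,74);print("display",P[:,:2].tolist(),P.mean(0))
# dock outline: saturation mask
for f,b in((t,(160,235,225,320)),(s,(250,115,330,185))):
    hsv=cv2.cvtColor(f["frame"],cv2.COLOR_RGB2HSV)[b[1]:b[3],b[0]:b[2]]
    h=hsv[...,0];m=(~((hsv[...,1]>60)&(h<30)&(hsv[...,2]>90))).astype(np.uint8)
    m=cv2.morphologyEx(m,cv2.MORPH_OPEN,np.ones((3,3)))
    cs=max(cv2.findContours(m,0,1)[0],key=cv2.contourArea)
    print(cv2.minAreaRect(cs),cv2.approxPolyDP(cv2.convexHull(cs),1.5,True)[:,0].tolist())
    hull=cv2.approxPolyDP(cv2.convexHull(cs),1.5,True)[:,0]+np.array(b[:2])
    print(onplane(f,hull,0)[:,:2].tolist())
E
```

```text
display [[527.7490778114814, 212.0231341572675], [569.7417243955498, 213.29243639808436], [570.4390107811005, 182.77753483779028], [526.6469087050205, 182.75057569897857]] [548.64 197.71  74.  ]
display [[528.0999542792745, 182.32341900931408], [528.3696184229664, 210.2361107906288], [571.2473830934869, 210.97344873988288], [570.7102820138708, 183.70456316597642]] [549.61 196.81  74.  ]
((31.58487319946289, 43.5015983581543), (40.275848388671875, 63.72450637817383), 1.080924153327942) [[51, 12], [51, 74], [12, 75], [12, 14], [14, 12]]
[[600.384683248244, 159.1842227789676], [464.4364286331161, 154.41847792252415], [460.60450086328564, 240.0506551333561], [594.2133035745807, 245.82157841518952], [598.7401588034803, 241.5618408317449]]
((40.78859329223633, 39.3020133972168), (59.64008712768555, 38.25813293457031), 34.99201965332031) [[29, 11], [32, 11], [58, 28], [69, 43], [69, 51], [49, 66], [46, 66], [9, 40], [20, 17]]
[[419.65342285811687, 273.10995812807107], [425.2683890776775, 278.87363066778846], [520.4664128589451, 278.77562457071053], [578.5414587677602, 257.06820226416517], [598.0159492815651, 235.49844748198097], [599.103939538881, 161.9858856492442], [594.0137898311465, 156.78407574530695], [464.58439439949746, 156.26074333009956], [420.3693133105538, 238.6314362415842]]
```

```bash
python3 - <<'E'
from h import *
np.set_printoptions(precision=2,suppress=True)
t,s=load("top0"),load("scene0")
def edge(f,a,b,z,r=1.5,sgn=0):
    c=np.array([a,b,b,a],float); 
    g=cv2.GaussianBlur(cv2.cvtColor(f["frame"],cv2.COLOR_RGB2GRAY).astype(np.float32),(0,0),.6)
    a,b=map(np.array,(a,b));tt=(b-a)/np.linalg.norm(b-a);n=np.array([-tt[1],tt[0]]);ss=np.arange(-r,r+.01,.25);pts=[]
    for k in np.linspace(.1,.9,60):
        P=(a+(b-a)*k+ss[:,None]*n).astype(np.float32);v=cv2.remap(g,P[:,0][None],P[:,1][None],1)[0]
        w=np.abs(np.gradient(v))**3;pts.append(a+(b-a)*k+n*(w*ss).sum()/w.sum())
    l=cv2.fitLine(np.array(pts,np.float32),cv2.DIST_HUBER,0,.01,.01).ravel()
    res=np.std((np.array(pts)-l[2:])@[-l[1],l[0]])
    e=[l[2:]+l[:2]*(np.dot(q-l[2:],l[:2])) for q in(a,b)]
    P=onplane(f,np.array(e),z);v=P[1]-P[0];return P[:,:2].round(1).tolist(),np.degrees(np.arctan2(v[1],v[0])).round(2),round(float(res),2)
ct=lambda x,y:(x/6+160,y/6+235); cs=lambda x,y:((x-395)/5+250,y/5+115)
print("top dock right z0",edge(t,ct(303,455),ct(315,80),0))
print("top dock left z16",edge(t,ct(71,450),ct(77,85),10))
print("top dock front z0",edge(t,ct(303,457),ct(75,453),0))
print("top dock back z26",edge(t,ct(315,73),ct(90,73),26))
print("sc dock right z0",edge(s,cs(440,205),cs(632,338),0))
print("sc dock back z0",edge(s,cs(640,336),cs(748,254),0))
print("sc dock backtop z26",edge(s,cs(634,318),cs(745,220),26))
print("sc body bottom right",edge(s,cs(490,160),cs(640,275),15))
print("sc shell right bottom z65",edge(s,cs(490,95),cs(635,200),65))
print("sc shell left z74",edge(s,cs(556,56),cs(690,143),74))
print("top shell left",edge(t,ct(94,425),ct(103,135),74),edge(t,ct(218,425),ct(219,150),70))
print("top blue right",edge(t,ct(220,430),ct(229,130),65))
E
python3 - <<'E'
import cv2
s=cv2.imread("pics/scene0.png")
cv2.imwrite("pics/c_dk2.png",cv2.resize(s[118:186,254:324],None,fx=8,fy=8,interpolation=cv2.INTER_CUBIC))
t=cv2.imread("pics/top0.png")
cv2.imwrite("pics/c_dk3.png",cv2.resize(t[243:316,165:220],None,fx=8,fy=8,interpolation=cv2.INTER_CUBIC))
E
```

```text
top dock right z0 ([[460.5, 154.0], [597.5, 156.7]], np.float64(1.12), 0.18)
top dock left z16 ([[461.8, 240.1], [593.8, 243.6]], np.float64(1.53), 0.43)
top dock front z0 ([[460.6, 155.4], [460.2, 238.9]], np.float64(90.27), 0.34)
top dock back z26 ([[601.2, 151.9], [600.7, 233.3]], np.float64(90.32), 0.09)
sc dock right z0 ([[467.3, 153.6], [599.9, 155.8]], np.float64(0.95), 0.08)
sc dock back z0 ([[601.6, 159.1], [600.8, 238.7]], np.float64(90.62), 0.07)
sc dock backtop z26 ([[610.3, 146.1], [598.2, 234.7]], np.float64(97.8), 0.27)
sc body bottom right ([[472.2, 185.6], [584.1, 173.4]], np.float64(-6.2), 0.47)
sc shell right bottom z65 ([[477.9, 180.1], [579.9, 175.9]], np.float64(-2.41), 0.07)
sc shell left z74 ([[487.4, 216.1], [579.2, 209.8]], np.float64(-3.93), 0.37)
top shell left ([[478.5, 218.2], [576.4, 214.4]], np.float64(-2.2), 0.36) ([[478.7, 176.3], [572.1, 178.8]], np.float64(1.56), 0.03)
top blue right ([[476.5, 176.8], [579.0, 177.5]], np.float64(0.38), 0.06)
```

View pics/c_dk2.png

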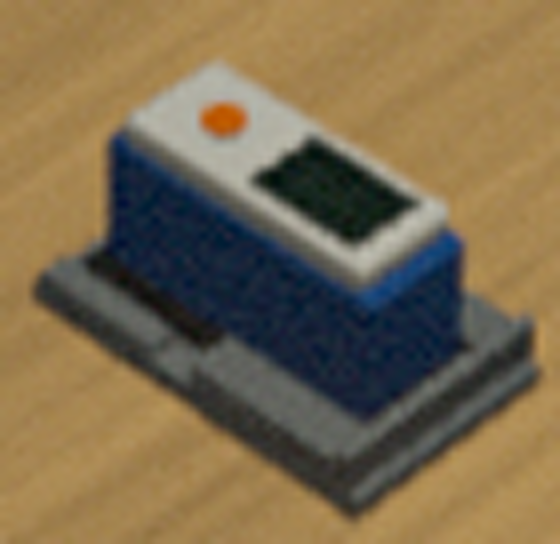

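View pics/c_dk3.png

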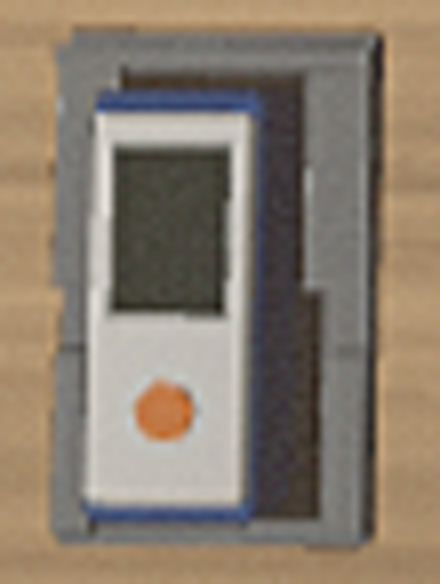

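```bash
cat >> h.py <<'E'
from scipy.spatial.transform import Rotation as R
def Rq(q): return R.from_quat([q[1],q[2],q[3],q[0]])
def toolR(ydir,approach):
    x=np.array(approach,float);x/=np.linalg.norm(x);y=np.array(ydir,float);y-=x*(x@y);y/=np.linalg.norm(y)
    return R.from_matrix(np.c_[x,y,np.cross(x,y)])
def delta(state,pos,Rt):
    a=Rq(state["tcp_rot"]);return np.array(pos)-state["eef_pos"],np.degrees((Rt*a.inv()).as_rotvec())
E
python3 - <<'E'
from h import *
from station import bot
np.set_printoptions(precision=2,suppress=True)
t,s=load("top0"),load("scene0")
b=onplane(s,[[367,76],[357,80],[310,75]],0);print(b, onplane(t,[[0,335]],0))
o,d=rays(s,[[370,12]]);k=((b[0,:2]-o[:2])@d[0,:2])/(d[0,:2]@d[0,:2]);print("cone top",o+d*k)
st=bot.sense();print(Rq(st["tcp_rot"]).as_matrix())
a=np.radians(.7)
for sg in(1,-1):
    print(delta(st,[530.7,197.6,200],toolR(sg*np.array([-np.sin(a),np.cos(a),0]),[0,0,-1])))
E
```

```text
[[439.97 623.67   0.  ]
 [432.08 586.51   0.  ]
 [318.23 505.41   0.  ]] [[399.58 613.16   0.  ]]
cone top [[424.03 612.83 201.  ]]
[[-0.    0.34  0.94]
 [-0.    0.94 -0.34]
 [-1.   -0.    0.  ]]
(array([ 283.04, -483.34,  -17.85]), array([ 0.08, -0.  , 20.68]))
(array([ 283.04, -483.34,  -17.85]), array([  -0.01,   -0.11, -159.32]))
```

>>> move_arm --moves '[[[0,-30,20,0,0,2,93],[0,-65,40,0,0,4,93],[0,-100,60,0,0,7,93],[10,-135,80,0,0,10,93],[20,-170,95,0,0,13,93],[30,-205,100,0,0,16,93],[45,-240,100,0,0,18,93],[65,-270,100,0,0,20.7,93]]]'

```text
clock: 0.77
eef_pos: [312.3, 409.1, 319.1]
tcp_rot: [0.707, -0.005, 0.707, 0.005]
wrist_force: [0.3, 0.8, -0.2]
grip_width: 93.1
```

>>> move_arm --moves '[[[25,-25,-5,0,0,0,93],[50,-50,-10,0,0,0,93],[75,-75,-20,0,0,0,93],[100,-100,-30,0,0,0,93],[130,-130,-45,0,0,0,93],[160,-160,-60,0,0,0,93],[190,-190,-75,0,0,0,93],[218,-213,-90,0,0,0,93]]]'

```text
clock: 1.43
eef_pos: [526.3, 200.9, 230.9]
tcp_rot: [0.707, -0.004, 0.707, 0.004]
wrist_force: [-0.2, 1.0, 1.1]
grip_width: 92.8
```

```bash
python3 - <<'E'
from h import *
from station import bot,viewer
np.set_printoptions(precision=2,suppress=True)
st=bot.sense();a=np.radians(.7);print(st["clock"],st["eef_pos"],st["wrist_force"],st["wrist_torque"])
print(delta(st,[530.7,197.6,33.5],toolR([-np.sin(a),np.cos(a),0],[0,0,-1])))
for n in("scene","top"):
    f=viewer.grab_frame(n); cv2.imwrite(f"pics/{n}1.png",f["frame"][:,:,::-1])
E
```

```text
1.4333 [526.34 200.87 230.94] [-0.2   1.    1.12] [ 0.04 -0.02 -0.02]
(array([   4.36,   -3.27, -197.44]), array([ 0.01,  0.01, -0.01]))
```

View pics/scene1.png

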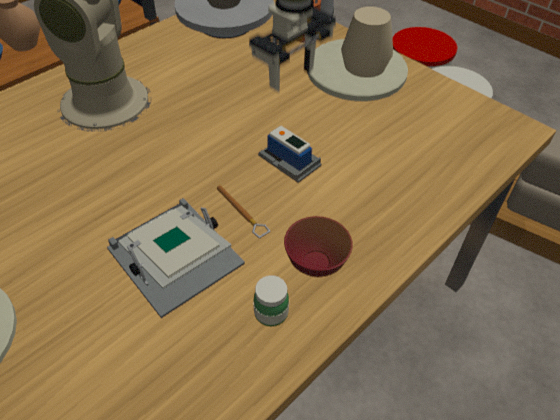

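The scene view shows the gripper near (290,60), behind the dock, though the meter is still at (290,150). I'll check that against where the measured TCP should project.

```bash
python3 - <<'E'
from h import *
from station import bot,viewer
np.set_printoptions(precision=2,suppress=True)
st=bot.sense();print(st["clock"],st["eef_pos"],st["joint_pos"])
for n in("scene","top"):
    f=viewer.grab_frame(n); cv2.imwrite(f"pics/{n}2.png",f["frame"][:,:,::-1])
    E=np.linalg.inv(f["extrinsics"]);p=E[:3,:3]@st["eef_pos"]+E[:3,3];p=f["mtx"]@p;print(n,p[:2]/p[2])
a,b=[cv2.imread(f"pics/{n}2.png") for n in("scene","top")]
cv2.imwrite("pics/both2.png",cv2.resize(np.hstack([a,b]),None,fx=.7,fy=.7))
st=bot.sense();print(st["clock"],st["eef_pos"])
E
```

```text
1.5333 [528.58 196.86 228.99] [-0.5   0.4   0.05  1.96 -0.02  0.79  1.14]
scene [290.85  83.59]
top [166.79 286.5 ]
1.6333 [525.56 201.86 230.58]
```

View pics/both2.png

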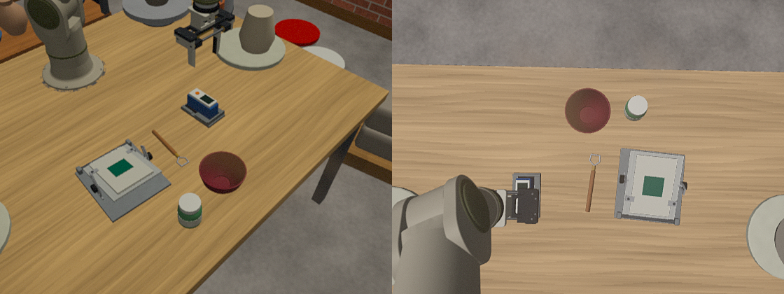

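The gripper is in fact above the dock: the TCP projects to (291,84) in the scene view, at the fingertips. In the top view it covers the dock at (525,198) in the combined picture. Descending now.

>>> move_arm --moves '[[[0,-0.7,-30,0,0,0,93],[0,-0.7,-60,0,0,0,93],[0,-0.7,-90,0,0,0,93],[0,-0.7,-120,0,0,0,93],[0,-0.7,-145,0,0,0,93],[0,-0.7,-170,0,0,0,93],[0,-0.7,-185,0,0,0,93],[0,-0.7,-194,0,0,0,93]]]'

```text
clock: 2.3
eef_pos: [523.8, 203.9, 36.1]
tcp_rot: [0.706, -0.005, 0.708, 0.005]
wrist_force: [0.2, -0.4, 0.3]
grip_width: 93.1
```

>>> move_arm --moves '[[[0,0,0,0,0,0,93],[0,0,0,0,0,0,93],[0,0,0,0,0,0,93],[0,0,0,0,0,0,93]]]'

```text
clock: 2.63
eef_pos: [526.0, 202.8, 38.7]
tcp_rot: [0.708, -0.004, 0.706, 0.005]
wrist_force: [-1.2, -0.3, 0.2]
grip_width: 92.7
```

```bash
python3 - <<'E'
from h import *
from station import bot,viewer
np.set_printoptions(precision=2,suppress=True)
P=[]
for i in range(4):
    f=viewer.grab_frame("scene");s=bot.sense();P.append(np.r_[s["clock"],s["eef_pos"],s["tcp_rot"],s["wrist_force"],s["wrist_torque"]]);
print(np.array(P))
g=viewer.grab_frame("top")
a,b=f["frame"],g["frame"]
c=np.hstack([cv2.resize(a[80:190,230:350],None,fx=3.3,fy=3.3,interpolation=2),cv2.resize(b[220:330,140:260],None,fx=3.3,fy=3.3,interpolation=2)])
cv2.imwrite("pics/g3.png",c[:,:,::-1])
E
```

```text
[[  2.68 526.02 202.61  38.61   0.71  -0.     0.71   0.     0.23   0.46
    0.03  -0.02  -0.01  -0.02]
 [  2.73 526.   202.48  38.49   0.71  -0.     0.71   0.    -0.42   0.24
    0.71   0.03   0.05  -0.02]
 [  2.78 525.92 202.35  38.29   0.71  -0.     0.71   0.     1.21  -0.4
    0.21   0.07   0.03  -0.05]
 [  2.83 525.83 202.28  38.13   0.71  -0.     0.71   0.    -0.87   0.03
   -0.11   0.03   0.05   0.04]]
```

View pics/g3.png

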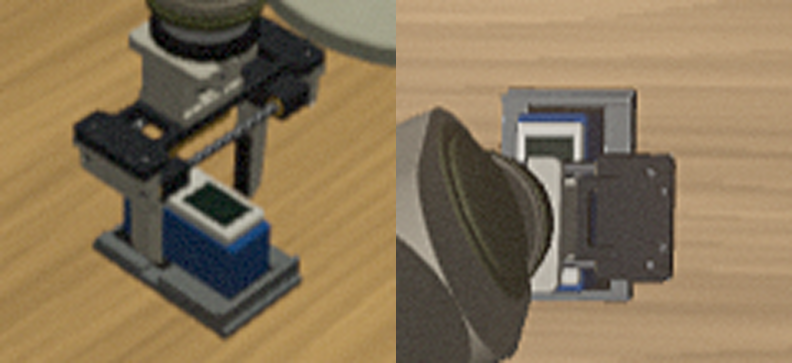

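The fingers straddle the meter body in both views, with no contact. The TCP is still creeping toward its target, so I'll wait.

>>> move_arm --moves '[[[0,0,0,0,0,0,93],[0,0,0,0,0,0,93],[0,0,0,0,0,0,93],[0,0,0,0,0,0,93],[0,0,0,0,0,0,93],[0,0,0,0,0,0,93],[0,0,0,0,0,0,93],[0,0,0,0,0,0,93]]]'

```text
clock: 3.55
eef_pos: [525.5, 202.2, 37.4]
tcp_rot: [0.707, -0.004, 0.707, 0.004]
wrist_force: [-0.0, 0.7, 0.4]
grip_width: 92.7
```

>>> move_arm --moves '[[[2,-2,-2,0,0,0,93],[5.2,-4.6,-3.9,0,0,0,93],[5.2,-4.6,-3.9,0,0,0,93],[5.2,-4.6,-3.9,0,0,0,93],[5.2,-4.6,-3.9,0,0,0,93],[5.2,-4.6,-3.9,0,0,0,93],[5.2,-4.6,-3.9,0,0,0,93]]]'

```text
clock: 4.13
eef_pos: [530.6, 197.6, 33.5]
tcp_rot: [0.707, -0.004, 0.707, 0.004]
wrist_force: [1.3, 0.1, 0.5]
grip_width: 92.5
```

>>> move_arm --force 10 --moves '[[[0,0,0,0,0,0,70],[0,0,0,0,0,0,60],[0,0,0,0,0,0,55],[0,0,0,0,0,0,50],[0,0,0,0,0,0,45],[0,0,0,0,0,0,40],[0,0,0,0,0,0,40],[0,0,0,0,0,0,40]]]'

```text
clock: 4.8
eef_pos: [530.7, 197.5, 33.5]
tcp_rot: [0.707, -0.004, 0.707, 0.004]
wrist_force: [0.2, 0.4, 1.1]
grip_width: 45.6
```

Gripped at 45.6 mm with no side load. I'll firm the grip and slide out along the dock axis.

>>> move_arm --force 30 --moves '[[[0,0,0,0,0,0,40],[0,0,0,0,0,0,40],[0,0,0,0,0,0,40],[-4,0,0.3,0,0,0,40],[-8,-0.1,0.3,0,0,0,40],[-12,-0.1,0.3,0,0,0,40],[-12,-0.1,0.3,0,0,0,40]]]'

```text
clock: 5.38
eef_pos: [517.2, 197.4, 33.6]
tcp_rot: [0.707, -0.005, 0.708, 0.004]
wrist_force: [0.9, 0.6, -3.3]
grip_width: 46.0
```

>>> move_arm --moves '[[[-8,-0.1,0,0,0,0,40],[-16,-0.2,0,0,0,0,40],[-24,-0.3,0,0,0,0,40],[-32,-0.4,0,0,0,0,40],[-40,-0.5,0,0,0,0,40],[-48,-0.6,0,0,0,0,40],[-56,-0.7,0,0,0,0,40],[-64,-0.8,0,0,0,0,40]]]'

```text
clock: 6.05
eef_pos: [453.9, 196.7, 33.9]
tcp_rot: [0.707, -0.004, 0.707, 0.004]
wrist_force: [-0.9, 0.4, -3.8]
grip_width: 45.7
```

>>> move_arm --moves '[[[-3,0,0,0,0,0,40],[-5,0,0,0,0,0,40],[-5,0,0,0,0,0,40],[-5,0,0,0,0,0,40],[-5,0,0,0,0,0,40]]]'

```text
clock: 6.47
eef_pos: [450.2, 196.7, 33.8]
tcp_rot: [0.707, -0.004, 0.707, 0.004]
wrist_force: [-0.7, -0.5, -2.9]
grip_width: 45.5
```

```bash
python3 - <<'E'
from h import *
from station import bot,viewer
np.set_printoptions(precision=2,suppress=True)
f=viewer.grab_frame("scene");g=viewer.grab_frame("top")
s=bot.sense();print(s["eef_pos"],s["wrist_force"],s["wrist_torque"])
a,b=f["frame"],g["frame"]
c=np.hstack([cv2.resize(a[80:190,220:340],None,fx=3.3,fy=3.3,interpolation=2),cv2.resize(b[230:340,140:260],None,fx=3.3,fy=3.3,interpolation=2)])
cv2.imwrite("pics/g4.png",c[:,:,::-1])
E
```

```text
[450.13 196.67  33.81] [-0.1   0.53 -3.19] [-0.01  0.03  0.02]
```

View pics/g4.png

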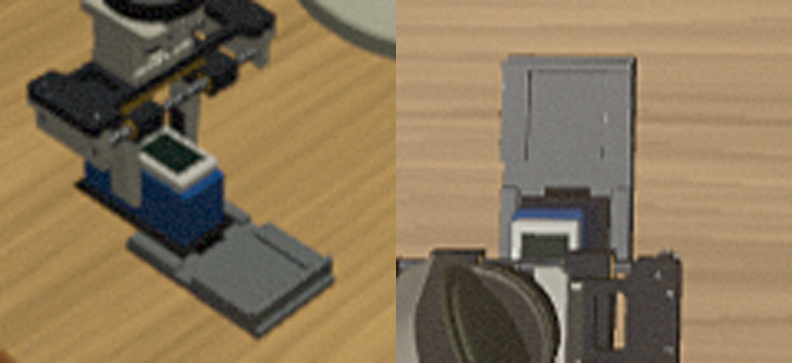

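The meter is about 80 mm out, clear of the lips, hanging free (Fz about -3.3 N, its weight), and square to the dock. Next: lift, then cross to above the tile.

>>> move_arm --moves '[[[0,0,15,0,0,0,40],[0,0,35,0,0,0,40],[0,0,60,0,0,0,40],[0,0,90,0,0,0,40],[0,0,120,0,0,0,40],[0,0,145,0,0,0,40],[0,0,155,0,0,0,40],[0,0,155,0,0,0,40]]]'

```text
clock: 7.23
eef_pos: [450.9, 197.0, 191.3]
tcp_rot: [0.709, -0.003, 0.706, 0.005]
wrist_force: [1.1, -0.2, -3.5]
grip_width: 45.8
```

```bash
cat >> h.py <<'E'
C=np.array([567.5,-189.8,58.3])
def tile(th,yaw=np.radians(-5.1)):
    Rm=(R.from_euler('z',yaw)*R.from_euler('y',-th)).as_matrix();return Rm
def target(th,h,off=(0,0),grip=23.5):
    Rm=tile(th);return C+Rm@np.array([off[0],off[1],grip+h]),toolR(Rm[:,1],-Rm[:,2])
E
python3 - <<'E'
from h import *
from station import bot
np.set_printoptions(precision=2,suppress=True)
s=bot.sense();print(s["eef_pos"])
print(delta(s,*target(.245,60)),target(.245,60)[0])
E
```

```text
[450.86 197.05 191.28]
(array([  96.47, -385.05,  -51.97]), array([ -0.66, -13.79,  -5.78])) [ 547.33 -188.    139.31]
```

>>> move_arm --moves '[[[10,-20,0,0,0,0,40],[20,-45,0,0,-2,-1,40],[35,-75,0,0,-4,-2,40],[50,-105,0,-0.2,-6,-3,40],[65,-135,0,-0.3,-8,-4,40],[80,-165,0,-0.5,-10,-5,40],[90,-195,0,-0.6,-12,-5.5,40],[96,-225,0,-0.7,-13.8,-5.8,40]]]'

```text
clock: 7.9
eef_pos: [546.1, -29.8, 187.6]
tcp_rot: [0.786, 0.026, 0.616, -0.036]
wrist_force: [0.4, -0.6, -2.5]
grip_width: 45.6
```

>>> move_arm --moves '[[[0,-25,0,0,0,0,40],[0,-50,0,0,0,0,40],[0,-75,0,0,0,0,40],[0,-100,0,0,0,0,40],[0,-125,0,0,0,0,40],[0,-145,0,0,0,0,40],[0,-158,0,0,0,0,40],[0,-160,0,0,0,0,40]]]'

```text
clock: 8.57
eef_pos: [544.5, -191.5, 187.3]
tcp_rot: [0.785, 0.028, 0.617, -0.038]
wrist_force: [-0.9, -0.7, -2.2]
grip_width: 45.8
```

>>> move_arm --moves '[[[0,0,0,0,0,0,40],[0,0,0,0,0,0,40],[0,0,0,0,0,0,40],[0,0,0,0,0,0,40],[0,0,0,0,0,0,40],[0,0,0,0,0,0,40]]]'

```text
clock: 9.07
eef_pos: [545.8, -187.5, 188.9]
tcp_rot: [0.786, 0.026, 0.616, -0.036]
wrist_force: [0.5, -0.1, -3.5]
grip_width: 45.7
```

```bash
python3 - <<'E'
from h import *
from station import bot,viewer
np.set_printoptions(precision=2,suppress=True)
f=viewer.grab_frame("scene");g=viewer.grab_frame("top")
s=bot.sense();print(s["clock"],s["eef_pos"],s["wrist_force"],s["wrist_torque"],s["joint_pos"])
print(delta(s,*target(.245,40)),target(.245,40)[0])
a,b=f["frame"],g["frame"]
c=np.hstack([cv2.resize(a[170:320,90:240],None,fx=2.6,fy=2.6,interpolation=2),cv2.resize(b[190:340,300:450],None,fx=2.6,fy=2.6,interpolation=2)])
cv2.imwrite("pics/g5.png",c[:,:,::-1])
E
```

```text
9.1667 [ 545.81 -187.9   188.89] [ 1.24  0.03 -3.33] [0.08 0.43 0.02] [ 0.29  0.39 -0.04  2.15 -0.05  0.37  1.78]
(array([  6.35,  -0.53, -68.99]), array([ 0.15, -0.23, -0.01])) [ 552.16 -188.43  119.9 ]
```

View pics/g5.png

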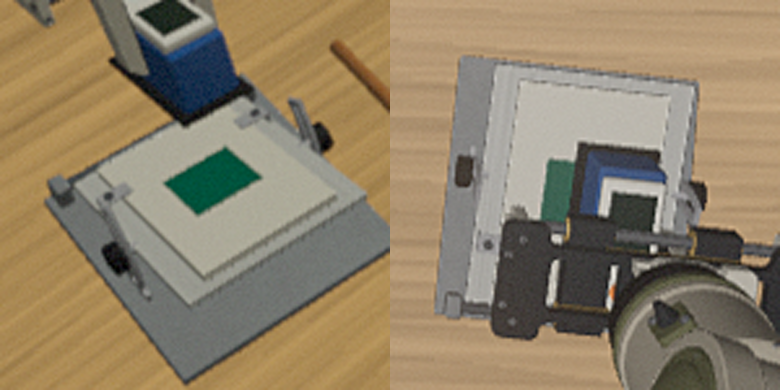

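The meter hangs above the tile's low edge in the scene view, level with the tile and parallel to it in the top view, with the green patch beneath at (560,190). Descending to 10 mm above the face.

>>> move_arm --moves '[[[1,0,-12,0,0,0,40],[3,0,-30,0,0,0,40],[5,0,-48,0,0,0,40],[7,-0.5,-65,0.1,-0.2,0,40],[10,-0.8,-80,0.1,-0.2,0,40],[12,-1,-90,0.1,-0.2,0,40],[13.6,-1.2,-98,0.1,-0.2,0,40],[13.6,-1.2,-98,0.1,-0.2,0,40]]]'

```text
clock: 9.83
eef_pos: [559.2, -189.3, 89.5]
tcp_rot: [0.787, 0.027, 0.616, -0.035]
wrist_force: [0.1, -0.2, -3.8]
grip_width: 45.8
```

>>> move_arm --moves '[[[0,0,0,0,0,0,40],[0,0,0,0,0,0,40],[0,0,0,0,0,0,40],[0,0,0,0,0,0,40],[0,0,0,0,0,0,40],[0,0,0,0,0,0,40]]]'

```text
clock: 10.33
eef_pos: [559.4, -189.6, 91.3]
tcp_rot: [0.787, 0.027, 0.615, -0.036]
wrist_force: [-0.6, -0.2, -3.9]
grip_width: 46.1
```

```bash
cat > look.py <<'E'
import sys
from h import *
from station import bot,viewer
np.set_printoptions(precision=2,suppress=True)
W=[]
for i in range(5):
    f=viewer.grab_frame("scene");s=bot.sense();W.append(np.r_[s["wrist_force"],s["wrist_torque"]])
g=viewer.grab_frame("top")
np.savez("f_s.npz",**f);np.savez("f_t.npz",**g)
W=np.mean(W,0);print(s["clock"],s["eef_pos"],"W",W)
Rt=Rq(s["tcp_rot"]).as_matrix();n=-Rt[:,0]
print("tool tilt",np.arctan2(-n[0],n[2]),"tool axis offset: TCP-target0 in tile:",tile(.245).T@(s["eef_pos"]-target(.245,0)[0]),"F in tile",tile(.245).T@W[:3])
print(delta(s,*target(.245,float(sys.argv[2]))))
a,b=f["frame"],g["frame"]
c=np.hstack([cv2.resize(a[170:320,90:240],None,fx=2.6,fy=2.6,interpolation=2),cv2.resize(b[190:340,300:450],None,fx=2.6,fy=2.6,interpolation=2)])
cv2.imwrite(f"pics/{sys.argv[1]}.png",c[:,:,::-1])
E
python3 look.py g6 10
```

```text
10.5833 [ 559.29 -189.53   90.85] W [ 0.05  0.34 -3.37  0.07  0.44 -0.  ]
tool tilt 0.24340392268543326 tool axis offset: TCP-target0 in tile: [-0.06 -0.46 10.07] F in tile [-0.8   0.34 -3.28]
(array([ 0.12,  0.45, -0.05]), array([ 0.05, -0.04,  0.03]))
```

View pics/g6.png

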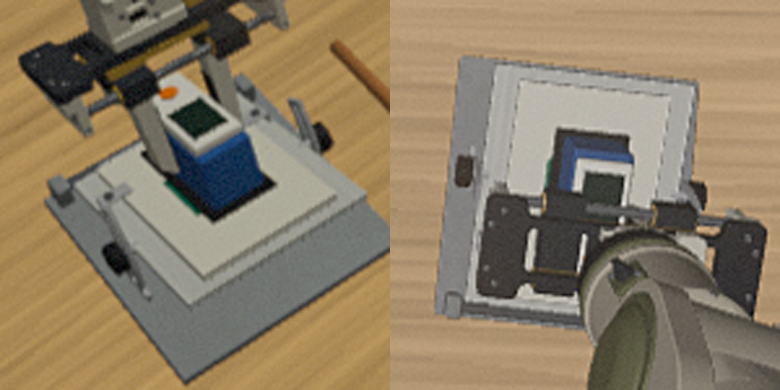

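The meter is about 10 mm above the face: the scene view shows the skirt over the patch at (215,185), parallel to the tile. Lowering along the tile normal.

>>> move_arm --moves '[[[0.5,0.2,-2,0,0,0,40],[1,0.3,-4,0,0,0,40],[1.5,0.3,-6,0,0,0,40],[1.7,0.3,-6.8,0,0,0,40],[1.7,0.3,-6.8,0,0,0,40],[1.7,0.3,-6.8,0,0,0,40]]]'

```text
clock: 11.13
eef_pos: [560.9, -189.2, 83.8]
tcp_rot: [0.787, 0.027, 0.615, -0.036]
wrist_force: [0.5, 0.4, -3.6]
grip_width: 45.8
```

>>> move_arm --moves '[[[0.2,0,-1,0,0,0,40],[0.2,0,-1,0,0,0,40],[0.2,0,-1,0,0,0,40]]]'

```text
clock: 11.38
eef_pos: [561.2, -189.2, 83.1]
tcp_rot: [0.787, 0.027, 0.615, -0.036]
wrist_force: [-1.3, 0.1, -1.5]
grip_width: 46.3
```

>>> move_arm --moves '[[[0.2,0,-1,0,0,0,40],[0.2,0,-1,0,0,0,40],[0.2,0,-1,0,0,0,40]]]'

```text
clock: 11.63
eef_pos: [561.0, -189.3, 82.3]
tcp_rot: [0.787, 0.027, 0.615, -0.036]
wrist_force: [-5.0, 0.5, 5.9]
grip_width: 45.8
```

```bash
python3 look.py g7 0
```

```text
11.8833 [ 560.97 -189.29   82.26] W [-5.16  0.5   6.13  0.21  0.71  0.09]
tool tilt 0.2430797526996205 tool axis offset: TCP-target0 in tile: [-0.54 -0.07  1.33] F in tile [-3.54  0.04  7.2 ]
(array([ 0.85, -0.01, -1.16]), array([ 0.05, -0.06,  0.04]))
```

Contact at about 7 N. The face is 1.3 mm higher than the vision estimate. I'll now rock the pitch about the base centre to feel for the tile's angle.

>>> move_arm --moves '[[[-0.4,0,-0.1,-0.09,-1,0,40],[-0.4,0,-0.1,-0.09,-1,0,40],[-0.4,0,-0.1,-0.09,-1,0,40],[-0.4,0,-0.1,-0.09,-1,0,40]]]'

```text
clock: 12.27
eef_pos: [561.9, -189.1, 82.5]
tcp_rot: [0.793, 0.027, 0.607, -0.036]
wrist_force: [0.7, 1.1, 6.2]
grip_width: 45.6
```

```bash
python3 look.py g8 0
```

```text
12.5167 [ 561.87 -189.17   82.42] W [-0.52  1.84  5.49  0.44  0.38  0.03]
tool tilt 0.26239085367905385 tool axis offset: TCP-target0 in tile: [0.35 0.13 1.28] F in tile [0.67 1.79 5.49]
(array([-0.04, -0.13, -1.32]), array([0.14, 1.05, 0.03]))
```

>>> move_arm --moves '[[[-0.4,0,-0.1,-0.09,-1,0,40],[-0.4,0,-0.1,-0.09,-1,0,40],[-0.4,0,-0.1,-0.09,-1,0,40],[-0.4,0,-0.1,-0.09,-1,0,40]]]'

```text
clock: 12.9
eef_pos: [561.9, -189.2, 82.5]
tcp_rot: [0.799, 0.027, 0.6, -0.036]
wrist_force: [1.8, 0.2, 6.0]
grip_width: 46.0
```

```bash
python3 look.py g9 0
```

```text
13.15 [ 561.88 -189.14   82.43] W [0.35 0.75 5.62 0.2  0.21 0.  ]
tool tilt 0.28035717712290786 tool axis offset: TCP-target0 in tile: [0.37 0.16 1.28] F in tile [1.64 0.78 5.39]
(array([-0.06, -0.15, -1.33]), array([0.22, 2.08, 0.02]))
```

View pics/g9.png

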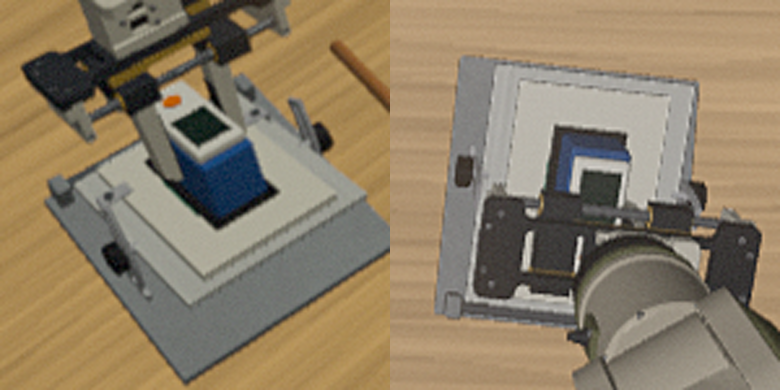

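The meter sits over the patch in both views. The rocking torque alone is ambiguous because friction and pivoting in the pads affect it. A cleaner way to feel the slope is to touch at two points along the slope with the same tool attitude and compare the contact heights.

>>> move_arm --moves '[[[-0.5,0,2,0,0,0,40],[-1,0,4,0.07,0.8,0,40],[-1,0.1,5,0.14,1.6,0,40],[11,-1,8,0.14,1.6,0,40],[23.5,-2.1,11.2,0.14,1.6,0,40],[23.5,-2.1,11.2,0.14,1.6,0,40],[23.5,-2.1,11.2,0.14,1.6,0,40]]]'

```text
clock: 13.78
eef_pos: [583.8, -191.4, 92.6]
tcp_rot: [0.789, 0.027, 0.613, -0.036]
wrist_force: [-0.6, -0.6, -3.5]
grip_width: 45.8
```

>>> move_arm --moves '[[[0,0,0,0,0,0,40],[0,0,0,0,0,0,40],[0,0,0,0,0,0,40],[0,0,0,0,0,0,40]]]'

```text
clock: 14.12
eef_pos: [583.6, -191.2, 92.9]
tcp_rot: [0.789, 0.027, 0.613, -0.036]
wrist_force: [-0.3, -0.8, -3.4]
grip_width: 45.9
```

```bash
python3 look.py g10 0
```

```text
14.3667 [ 584.03 -191.27   93.04] W [-0.03 -0.18 -3.51  0.06  0.42 -0.03]
tool tilt 0.25033633254860593 tool axis offset: TCP-target0 in tile: [24.52  0.01  6.17] F in tile [-0.86 -0.18 -3.4 ]
(array([-22.21,   1.97, -11.94]), array([0.09, 0.36, 0.02]))
```

>>> move_arm --moves '[[[0.5,0,-2,0,0,0,40],[1,-0.1,-3.9,0,0,0,40],[1,-0.1,-3.9,0,0,0,40],[1,-0.1,-3.9,0,0,0,40],[1.2,-0.1,-4.8,0,0,0,40],[1.2,-0.1,-4.8,0,0,0,40],[1.2,-0.1,-4.8,0,0,0,40]]]'

```text
clock: 15.0
eef_pos: [584.9, -191.5, 88.4]
tcp_rot: [0.789, 0.027, 0.612, -0.036]
wrist_force: [-5.2, -1.0, 4.0]
grip_width: 45.6
```

```bash
python3 look.py g11 0
```

```text
15.25 [ 584.94 -191.48   88.38] W [-5.19  0.31  4.56  0.18  0.87  0.04]
tool tilt 0.2500780731682765 tool axis offset: TCP-target0 in tile: [24.29 -0.12  1.43] F in tile [-3.94 -0.15  5.68]
(array([-23.12,   2.19,  -7.28]), array([0.1 , 0.34, 0.04]))
```

>>> move_arm --moves '[[[0.1,0,-0.5,0,0,0,40],[0.1,0,-0.5,0,0,0,40],[0.1,0,-0.5,0,0,0,40],[0.1,0,-0.5,0,0,0,40]]]'

```text
clock: 15.63
eef_pos: [584.9, -191.5, 88.3]
tcp_rot: [0.789, 0.027, 0.612, -0.036]
wrist_force: [-8.8, -0.1, 10.4]
grip_width: 45.5
```

```bash
python3 look.py g12 0
```

```text
15.8833 [ 584.92 -191.51   88.33] W [-8.33  0.8  11.22  0.39  1.13  0.05]
tool tilt 0.2503684080662699 tool axis offset: TCP-target0 in tile: [24.26 -0.15  1.39] F in tile [-5.39  0.06 12.92]
(array([-23.09,   2.21,  -7.23]), array([0.12, 0.36, 0.04]))
```

>>> move_arm --moves '[[[-0.7,0,3,0,0,0,40],[-1.5,0.2,5.5,0,0,0,40],[-13,1.2,2.6,0,0,0,40],[-25,2.3,-0.4,0,0,0,40],[-37,3.3,-3.4,0,0,0,40],[-48.8,4.4,-6.4,0,0,0,40],[-48.8,4.4,-6.4,0,0,0,40],[-48.8,4.4,-6.4,0,0,0,40]]]'

```text
clock: 16.6
eef_pos: [536.9, -186.9, 81.3]
tcp_rot: [0.789, 0.027, 0.612, -0.036]
wrist_force: [1.1, -0.2, -2.9]
grip_width: 45.7
```

>>> move_arm --moves '[[[0.3,0,-1,0,0,0,40],[0.5,0,-2,0,0,0,40],[0.7,0,-3,0,0,0,40],[0.8,0,-3.5,0,0,0,40],[0.8,0,-3.5,0,0,0,40],[0.8,0,-3.5,0,0,0,40],[0.8,0,-3.5,0,0,0,40]]]'

```text
clock: 17.18
eef_pos: [537.4, -187.1, 77.8]
tcp_rot: [0.789, 0.027, 0.612, -0.036]
wrist_force: [-0.6, -0.4, -3.6]
grip_width: 45.7
```

```bash
python3 look.py g13 0
```

```text
17.4333 [ 537.43 -187.     77.86] W [-0.32 -0.01 -3.73  0.05  0.43  0.01]
tool tilt 0.2504858039783801 tool axis offset: TCP-target0 in tile: [-24.55   0.11   2.8 ] F in tile [-1.21 -0.04 -3.54]
(array([24.39, -2.29,  3.24]), array([0.09, 0.37, 0.03]))
```

>>> move_arm --moves '[[[0.3,0,-1.2,0,0,0,40],[0.3,0,-1.2,0,0,0,40],[0.3,0,-1.2,0,0,0,40]]]'

```text
clock: 17.73
eef_pos: [537.7, -187.0, 76.5]
tcp_rot: [0.789, 0.027, 0.612, -0.036]
wrist_force: [-0.1, 0.0, -3.7]
grip_width: 45.7
```

```bash
python3 look.py g14 0
```

```text
17.9833 [ 537.67 -187.02   76.6 ] W [-0.04  0.15 -3.9   0.07  0.44 -0.  ]
tool tilt 0.25030758400108866 tool axis offset: TCP-target0 in tile: [-24.63   0.11   1.52] F in tile [-0.99  0.14 -3.77]
(array([24.16, -2.27,  4.5 ]), array([0.09, 0.36, 0.03]))
```

>>> move_arm --moves '[[[0.1,0,-0.6,0,0,0,40],[0.1,0,-0.6,0,0,0,40],[0.1,0,-0.6,0,0,0,40]]]'

```text
clock: 18.28
eef_pos: [537.8, -187.1, 76.0]
tcp_rot: [0.789, 0.027, 0.612, -0.036]
wrist_force: [-0.6, 0.4, -3.6]
grip_width: 45.9
```

```bash
python3 look.py g15 0
```

```text
18.5333 [ 537.8  -187.03   76.01] W [-0.48 -0.24 -3.61  0.04  0.41 -0.  ]
tool tilt 0.250364709852391 tool axis offset: TCP-target0 in tile: [-24.64   0.12   0.92] F in tile [-1.32 -0.28 -3.39]
(array([24.02, -2.26,  5.09]), array([0.09, 0.36, 0.03]))
```

>>> move_arm --moves '[[[0.1,0,-0.6,0,0,0,40],[0.1,0,-0.6,0,0,0,40],[0.1,0,-0.6,0,0,0,40]]]'

```text
clock: 18.83
eef_pos: [537.8, -187.0, 75.8]
tcp_rot: [0.79, 0.027, 0.612, -0.036]
wrist_force: [-4.1, 0.2, 6.1]
grip_width: 45.7
```

```bash
python3 look.py g16 0
```

```text
19.0833 [ 537.79 -187.06   75.83] W [-4.14  0.34  5.64  0.3   0.59  0.05]
tool tilt 0.25081983035943956 tool axis offset: TCP-target0 in tile: [-24.69   0.09   0.74] F in tile [-2.66 -0.03  6.48]
(array([24.03, -2.24,  5.27]), array([0.1 , 0.39, 0.03]))
```

>>> move_arm --moves '[[[0.1,0,-0.6,0,0,0,40],[0.1,0,-0.6,0,0,0,40],[0.1,0,-0.6,0,0,0,40]]]'

```text
clock: 19.38
eef_pos: [537.8, -187.1, 75.8]
tcp_rot: [0.79, 0.027, 0.612, -0.036]
wrist_force: [-7.2, 0.9, 14.0]
grip_width: 45.7
```

```bash
python3 look.py g17 0
```

```text
19.6333 [ 537.83 -187.05   75.8 ] W [-7.12  1.08 14.63  0.5   0.87  0.1 ]
tool tilt 0.25143697401262793 tool axis offset: TCP-target0 in tile: [-24.66   0.1    0.7 ] F in tile [-3.43  0.44 15.93]
(array([23.99, -2.24,  5.3 ]), array([0.13, 0.42, 0.03]))
```

Contact heights differ by 0.69 mm over 48.9 mm at the same attitude, so the tile tilt is about 0.245 + 0.014 = 0.259 rad. That fits vision (0.24 to 0.27) and the rocking test. Lifting, re-tilting and returning to centre.

>>> move_arm --moves '[[[-0.7,0,2.5,0,0,0,40],[-1,0,4.5,0,0,0,40],[11,-1,8,-0.04,-0.45,0,40],[22.6,-2,11,-0.04,-0.45,0,40],[22.6,-2,11,-0.04,-0.45,0,40],[22.8,-2,9.5,-0.04,-0.45,0,40],[22.8,-2,9.5,-0.04,-0.45,0,40],[22.8,-2,9.5,-0.04,-0.45,0,40]]]'

```text
clock: 20.35
eef_pos: [559.7, -189.0, 83.7]
tcp_rot: [0.791, 0.027, 0.61, -0.036]
wrist_force: [-0.1, 0.3, -3.4]
grip_width: 45.8
```

```bash
sed -i 's/tile(.245)/tile(.259)/g;s/target(.245/target(.259/g' look.py; python3 look.py g18 0
```

```text
20.6 [ 560.58 -188.91   84.27] W [-0.24 -0.25 -3.42  0.06  0.45 -0.01]
tool tilt 0.25799615464440956 tool axis offset: TCP-target0 in tile: [-0.09  0.27  3.39] F in tile [-1.09 -0.27 -3.25]
(array([ 0.93, -0.35, -3.26]), array([ 0.06, -0.  ,  0.02]))
```

View pics/g18.png

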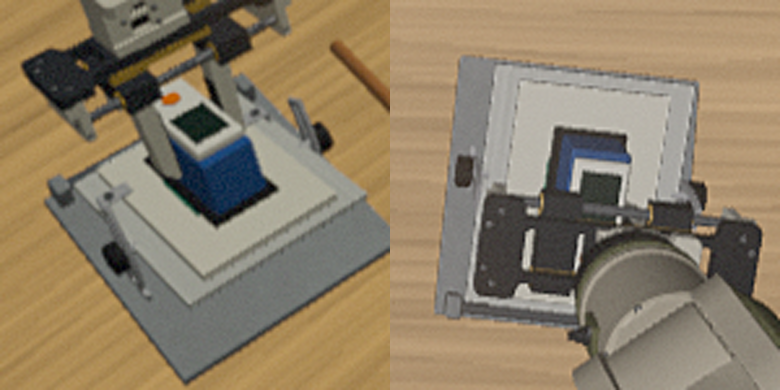

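Both views show the meter back over the patch, just off the face. Lowering into contact.

>>> move_arm --moves '[[[0.3,-0.2,-1,0,0,0,40],[0.5,-0.3,-1.8,0,0,0,40],[0.6,-0.3,-2.4,0,0,0,40],[0.6,-0.3,-2.4,0,0,0,40],[0.6,-0.3,-2.4,0,0,0,40]]]'

```text
clock: 21.07
eef_pos: [561.6, -189.4, 82.2]
tcp_rot: [0.792, 0.027, 0.609, -0.036]
wrist_force: [-0.6, -0.0, 2.8]
grip_width: 45.7
```

```bash
python3 look.py g19 0
```

```text
21.3167 [ 561.62 -189.35   82.16] W [-0.64 -0.17  3.63  0.15  0.55 -0.  ]
tool tilt 0.2588095699415371 tool axis offset: TCP-target0 in tile: [ 0.41 -0.07  1.07] F in tile [ 0.33 -0.22  3.66]
(array([-0.12,  0.08, -1.14]), array([0.06, 0.05, 0.03]))
```

>>> move_arm --moves '[[[0,0,-0.4,0,0,0,40],[0,0,-0.4,0,0,0,40],[0,0,-0.4,0,0,0,40]]]'

```text
clock: 21.62
eef_pos: [561.6, -189.4, 82.1]
tcp_rot: [0.792, 0.027, 0.609, -0.036]
wrist_force: [-2.6, 0.3, 10.6]
grip_width: 45.8
```

```bash
python3 look.py g20 0
```

```text
21.8667 [ 561.69 -189.37   82.15] W [-3.02 -0.2  10.91  0.28  0.63  0.07]
tool tilt 0.25931122560164566 tool axis offset: TCP-target0 in tile: [ 0.48 -0.09  1.05] F in tile [-0.1  -0.47 11.31]
(array([-0.19,  0.11, -1.13]), array([0.08, 0.07, 0.04]))
```

The force is now almost purely normal (about 11 N) with the tool at 0.259 rad. The x-torque hints at a slight roll bias, so I'll check roll symmetrically at ±1.5°.

>>> move_arm --moves '[[[-0.1,0,0.7,0,0,0,40],[-0.2,-0.6,0.7,1.44,-0.13,0.38,40],[-0.2,-0.6,0.7,1.44,-0.13,0.38,40],[-0.2,-0.6,0.7,1.44,-0.13,0.38,40],[-0.2,-0.6,0.7,1.44,-0.13,0.38,40]]]'

```text
clock: 22.33
eef_pos: [561.3, -189.4, 82.7]
tcp_rot: [0.792, 0.035, 0.608, -0.025]
wrist_force: [-3.2, 2.7, 10.3]
grip_width: 45.9
```

```bash
python3 look.py g21 0
```

```text
22.5833 [ 561.31 -189.42   82.71] W [-3.71  2.2   9.67  0.23  0.66  0.13]
tool tilt 0.2611956498731086 tool axis offset: TCP-target0 in tile: [ 0.25 -0.18  1.68] F in tile [-1.28  1.86 10.34]
(array([ 0.2 ,  0.16, -1.69]), array([-1.39,  0.18, -0.4 ]))
```

>>> move_arm --moves '[[[0,0.6,0.3,-1.44,0.13,-0.38,40],[0,1.2,0,-2.88,0.26,-0.76,40],[0,1.2,0,-2.88,0.26,-0.76,40],[0,1.2,0,-2.88,0.26,-0.76,40],[0,1.2,0,-2.88,0.26,-0.76,40]]]'

```text
clock: 23.05
eef_pos: [561.3, -188.1, 82.6]
tcp_rot: [0.791, 0.019, 0.609, -0.046]
wrist_force: [-4.1, 1.3, 8.9]
grip_width: 45.8
```

```bash
python3 look.py g22 0
```

```text
23.3 [ 561.22 -188.13   82.58] W [-3.64  1.47  9.25  0.71  0.64  0.13]
tool tilt 0.2566080739866154 tool axis offset: TCP-target0 in tile: [0.03 1.11 1.61] F in tile [-1.27  1.14  9.9 ]
(array([ 0.28, -1.14, -1.56]), array([ 1.47, -0.08,  0.37]))
```

Roll is symmetric: heights of 1.68 and 1.61 mm at +1.39° and −1.47°, so the roll error is only about 0.1°. Returning to zero roll, easing the grip a little so any pitch residue relaxes, then re-firming.

>>> move_arm --moves '[[[0,-0.6,0.1,1.44,-0.13,0.38,40],[0,-0.6,-0.4,1.44,-0.13,0.38,40],[0,-0.6,-0.5,1.44,-0.13,0.38,40],[0,-0.6,-0.5,1.44,-0.13,0.38,40]]]'

```text
clock: 23.68
eef_pos: [560.9, -189.6, 81.9]
tcp_rot: [0.792, 0.027, 0.609, -0.036]
wrist_force: [-4.1, 0.6, 7.5]
grip_width: 45.9
```

>>> move_arm --force 12 --moves '[[[0,0,0,0,0,0,40],[0,0,0,0,0,0,40],[0,0,0,0,0,0,40],[0,0,0,0,0,0,40]]]'

```text
clock: 24.02
eef_pos: [560.9, -189.6, 81.9]
tcp_rot: [0.792, 0.027, 0.609, -0.036]
wrist_force: [-3.0, -0.6, 7.5]
grip_width: 46.1
```

```bash
python3 look.py g23 0
```

```text
24.2667 [ 560.92 -189.62   81.9 ] W [-3.53 -0.45  7.36  0.14  0.63  0.09]
tool tilt 0.2581913850245035 tool axis offset: TCP-target0 in tile: [-0.31 -0.41  0.99] F in tile [-1.47 -0.76  8.01]
(array([ 0.59,  0.36, -0.88]), array([0.1 , 0.01, 0.06]))
```

View pics/g23.png

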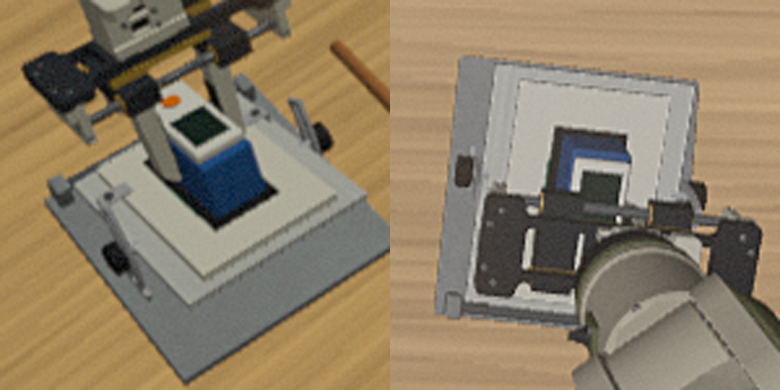

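The skirt lies on the tile over the patch in both views. Checking centring with enlarged crops.

```bash
python3 - <<'E'
from h import *
f,g=load("f_s"),load("f_t")
a=cv2.resize(f["frame"][222:272,140:205],None,fx=9,fy=9,interpolation=2)
b=cv2.resize(g["frame"][218:272,340:412],None,fx=8,fy=8,interpolation=2)
cv2.imwrite("pics/z1.png",a[:,:,::-1]);cv2.imwrite("pics/z2.png",b[:,:,::-1])
E
```

```text
(no output)
```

View pics/z1.png

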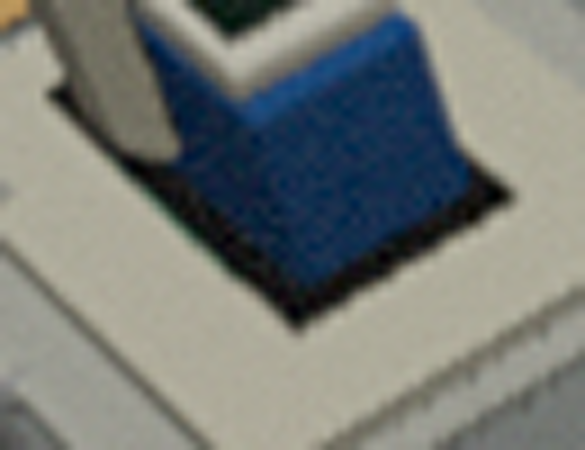

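View pics/z2.png

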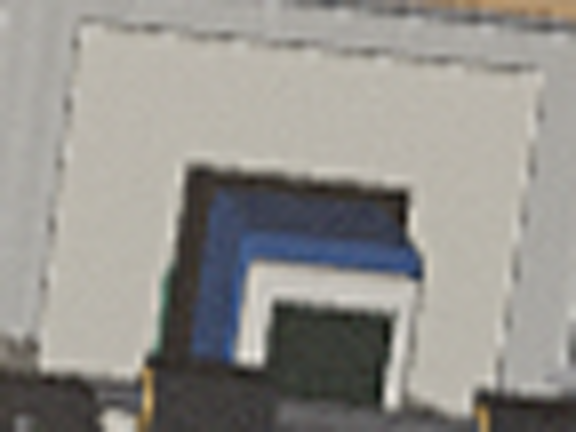

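```bash
python3 - <<'E'
from h import *
np.set_printoptions(precision=1,suppress=True)
t,s=load("top0"),load("scene0")
T3=lambda h:[ (tile(.259)@np.array([x,y,h])+C+[0,0,.3]) for x,y in((-90,60),(90,60),(90,-60),(-90,-60))]
ct=refine(t["frame"],np.array([(150,492),(200,80),(487,108),(427,523)])/5+[310,205]);cs=refine(s["frame"],np.array([(385,65),(598,250),(343,408),(140,205)])/5+[100,195])
pt=refine(t["frame"],np.array([(237,367),(253,230),(397,243),(380,380)])/5+[310,205]);ps=refine(s["frame"],np.array([(383,157),(454,215),(330,289),(266,227)])/5+[100,195])
def tc(f,p):  # ray onto tile plane, tile coords
    o,d=rays(f,p);Rm=tile(.259);o=Rm.T@(o-C);d=d@Rm;return (o+d*(-o[2]/d[:,2])[:,None])[:,:2]
skt=np.array([(188,163),(412,188)])/8+[340,218]-.44; sks=np.array([(50,92),(298,330),(515,193)])/9+[140,222]-.44
print("top tile",tc(t,ct).tolist(),"patch c",tc(t,pt).mean(0));print("skirt",tc(t,skt))
print("sc tile",tc(s,cs).tolist(),"patch c",tc(s,ps).mean(0));print("skirt -x-y, +x-y, +x+y",tc(s,sks))
for p,f in((ct-0,t),(cs,s)):
    q=np.array([(-90,60),(90,60),(90,-60),(-90,-60)],np.float32);H=cv2.getPerspectiveTransform(p.astype(np.float32),q)
    k=skt if f is t else sks;pp=pt if f is t else ps
    print("H",cv2.perspectiveTransform(k[None].astype(np.float32),H)[0],"patch",cv2.perspectiveTransform(pp[None].astype(np.float32),H)[0].mean(0))
E
```

```text
top tile [[-89.12480598096857, 59.500956762847096], [90.14434785677477, 60.23661260373362], [89.62822742970565, -58.62476574206738], [-89.85604167648506, -60.35521068054092]] patch c [-0.5 -0.2]
skirt [[ 56.6  27.9]
 [ 56.5 -30.5]]
sc tile [[-92.30831657602744, 60.41395994465364], [92.74273834494556, 59.70331489214465], [92.226331946762, -59.6281571830404], [-91.4314136265524, -60.65456593088709]] patch c [-0.5  0.3]
skirt -x-y, +x-y, +x+y [[-66.5 -26.7]
 [ 55.2 -27.8]
 [ 53.5  30. ]]
H [[ 56.3  27.5]
 [ 56.4 -31.4]] patch [-1.  -0.4]
H [[-65.7 -26.3]
 [ 53.2 -27.7]
 [ 51.4  30.2]] patch [-1.3  0.5]
```

```bash
python3 - <<'E'
from h import *
np.set_printoptions(precision=1,suppress=True)
f,g=load("f_s"),load("f_t")
hsv=cv2.cvtColor(f["frame"],cv2.COLOR_RGB2HSV);m=cv2.inRange(hsv,(3,150,120),(18,255,255))
q=np.zeros_like(m);q[195:225,140:175]=m[195:225,140:175];M=cv2.moments(q,True);p=np.array([[M["m10"],M["m01"]]])/M["m00"];print(p,M["m00"])
Rm=tile(.259)
def th(f,p,h):
    o,d=rays(f,p);o=Rm.T@(o-C);d=d@Rm;return (o+d*((h-o[2])/d[:,2])[:,None])[:,:2]
for h in (64,65):print("orange",th(f,p,h),"expect centre at x+28.4", th(f,p,h)[0,0]+28.4)
v=cv2.cvtColor(f["frame"],cv2.COLOR_RGB2GRAY)
z=cv2.resize(f["frame"][195:250,145:195],None,fx=9,fy=9,interpolation=2);cv2.imwrite("pics/z3.png",z[:,:,::-1])
E
```

```text
[[155.2 208.5]] 22.0
orange [[-31.    0.3]] expect centre at x+28.4 -2.582791761289606
orange [[-29.5  -0.2]] expect centre at x+28.4 -1.1183382857039774
```

View pics/z3.png

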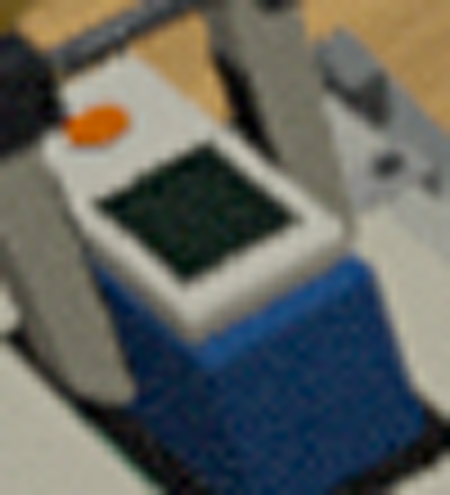

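```bash
python3 - <<'E'
from h import *
np.set_printoptions(precision=1,suppress=True)
f,g=load("f_s"),load("f_t");Rm=tile(.259)
T=lambda l:np.array(l)/8+[340,218]-.44
S1=lambda l:np.array(l)/9+[140,222]-.44
S3=lambda l:np.array(l)/9+[145,195]-.44
def tt(n,p,q):
    P=tri(g,p,f,q);print(n,((P[:,:3]-C)@Rm).tolist(),P[:,3])
tt("skirt +x+y,+x-y",T([(188,163),(412,188)]),S1([(515,193),(298,330)]))
tt("display +x+y,+x-y",T([(277,304),(395,313)]),S3([(300,218),(187,280)]))
tt("body top +x+y,+x-y",T([(244,236),(424,262)]),S3([(370,262),(205,362)]))
def th(f,p,h):
    o,d=rays(f,p);o=Rm.T@(o-C);d=d@Rm;return (o+d*((h-o[2])/d[:,2])[:,None])[:,:2]
print(th(f,S3([(199,211.5)]),64.5),"display centre expect 18.4")
print("top display +x edge",th(g,T([(277,304),(395,313)]),64.5),"scene",th(f,S3([(300,218),(187,280)]),64.5), "expect 18.4+21.4=39.8")
E
```

```text
skirt +x+y,+x-y [[57.33445536069984, 28.489775276390137, 3.236782118871247], [57.44780178040736, -29.25479646165378, 2.434740350877914]] [0.1 1.5]
display +x+y,+x-y [[38.09924223045014, 13.79092760098051, 64.85333905918813], [39.299796850488576, -14.661884376882874, 66.19283574911309]] [1.2 0.8]
body top +x+y,+x-y [[51.33399053758555, 21.487044572175964, 54.67628352500826], [50.54671763817334, -21.733147577086964, 54.145855313693424]] [0.1 3.1]
[[17.8  0.3]] display centre expect 18.4
top display +x edge [[ 37.7  13.2]
 [ 38.7 -15.4]] scene [[ 38.1  14.4]
 [ 37.4 -13.7]] expect 18.4+21.4=39.8
```

Triangulated skirt corners put the meter centre about 2 mm downslope of the patch centre, with y within 0.5 mm. I'll firm the grip, lift 2 mm, shift upslope and set down again.

>>> move_arm --force 30 --moves '[[[0,0,0,0,0,0,40],[0,0,0,0,0,0,40],[0,0,0,0,0,0,40],[-0.4,0,1.4,0,0,0,40],[-0.8,0.1,2.8,0,0,0,40],[0.9,0.3,3.2,0,0,0,40],[0.9,0.3,3.2,0,0,0,40],[0.9,0.3,3.2,0,0,0,40]]]'

```text
clock: 24.98
eef_pos: [562.2, -189.0, 84.7]
tcp_rot: [0.792, 0.027, 0.609, -0.036]
wrist_force: [0.2, 0.4, -3.6]
grip_width: 45.6
```

```bash
python3 look.py g24 0
```

```text
25.2333 [ 562.03 -189.03   84.8 ] W [-0.21 -0.24 -3.79  0.06  0.47  0.02]
tool tilt 0.2580619763509574 tool axis offset: TCP-target0 in tile: [1.46 0.28 3.53] F in tile [-1.16 -0.26 -3.62]
(array([-0.53, -0.23, -3.78]), array([0.05, 0.  , 0.03]))
```

>>> move_arm --moves '[[[0.3,0,-1.2,0,0,0,40],[0.5,-0.1,-2,0,0,0,40],[0.6,-0.2,-2.5,0,0,0,40],[0.6,-0.2,-2.8,0,0,0,40],[0.6,-0.2,-2.8,0,0,0,40],[0.6,-0.2,-2.8,0,0,0,40]]]'

```text
clock: 25.78
eef_pos: [562.7, -189.2, 82.4]
tcp_rot: [0.792, 0.027, 0.609, -0.036]
wrist_force: [-3.0, 0.1, 3.4]
grip_width: 46.1
```

```bash
python3 look.py g25 0
```

```text
26.0333 [ 562.74 -189.19   82.36] W [-2.6   0.94  5.36  0.23  0.71  0.02]
tool tilt 0.25855525411848085 tool axis offset: TCP-target0 in tile: [1.53 0.18 0.99] F in tile [-1.21  0.71  5.87]
(array([-1.23, -0.08, -1.35]), array([0.06, 0.03, 0.03]))
```

Centre of pressure is about 27 mm downslope of centre, inside the base, so both ends bear. I'll ease the grip again to even it out, then press a bit more.

>>> move_arm --force 10 --moves '[[[0,0,0,0,0,0,40],[0,0,0,0,0,0,40],[-0.1,0,-0.2,0,0.3,0,40],[-0.1,0,-0.2,0,0.3,0,40],[-0.1,0,-0.2,0,0,0,40],[-0.1,0,-0.2,0,0,0,40]]]'

```text
clock: 26.58
eef_pos: [562.8, -189.2, 82.3]
tcp_rot: [0.792, 0.027, 0.609, -0.036]
wrist_force: [-2.5, 0.6, 5.4]
grip_width: 46.0
```

```bash
python3 look.py g26 0
```

```text
26.8333 [ 562.79 -189.22   82.24] W [-3.23  0.8   6.44  0.3   0.6   0.04]
tool tilt 0.2588380317887954 tool axis offset: TCP-target0 in tile: [1.55 0.16 0.86] F in tile [-1.53  0.51  7.07]
(array([-1.29, -0.05, -1.23]), array([0.06, 0.05, 0.03]))
```

>>> move_arm --force 25 --moves '[[[0,0,0,0,0,0,40],[0,0,0,0,0,0,40],[0,0,0,0,0,0,40],[0,0,0,0,0,0,40],[0,0,0,0,0,0,40]]]'

```text
clock: 27.3
eef_pos: [562.8, -189.2, 82.2]
tcp_rot: [0.792, 0.027, 0.609, -0.036]
wrist_force: [-2.6, 0.3, 6.1]
grip_width: 45.9
```

```bash
python3 look.py g27 0
python3 - <<'E'
from h import *
f,g=load("f_s"),load("f_t")
a=cv2.resize(f["frame"][222:272,140:205],None,fx=9,fy=9,interpolation=2)
b=cv2.resize(g["frame"][218:272,340:412],None,fx=8,fy=8,interpolation=2)
cv2.imwrite("pics/z4.png",a[:,:,::-1]);cv2.imwrite("pics/z5.png",b[:,:,::-1])
E
```

```text
27.55 [ 562.79 -189.16   82.24] W [-3.26  0.52  6.1   0.3   0.6   0.05]
tool tilt 0.2588365907757229 tool axis offset: TCP-target0 in tile: [1.54 0.22 0.86] F in tile [-1.61  0.23  6.74]
(array([-1.28, -0.11, -1.22]), array([0.06, 0.05, 0.02]))
```

View pics/z4.png

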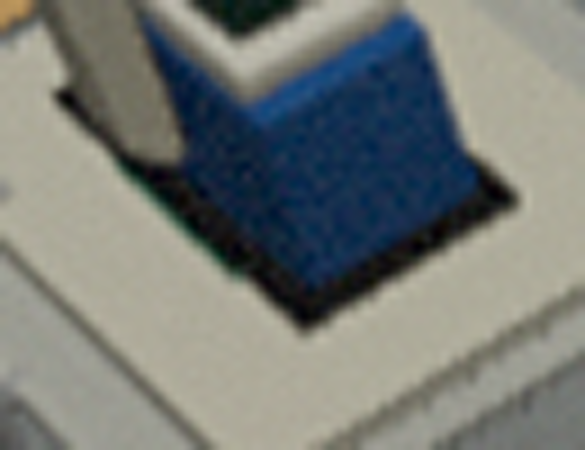

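View pics/z5.png

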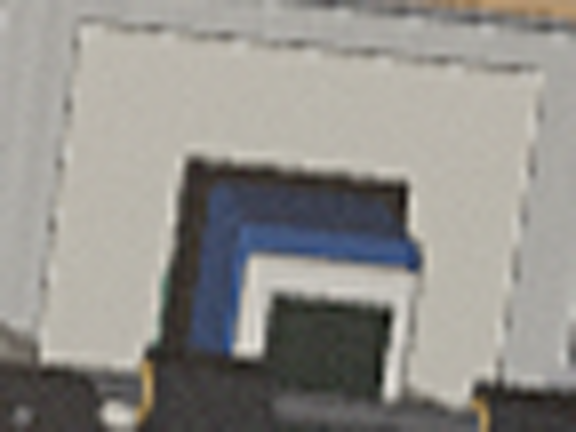

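The scene crop shows the patch's sliver ending at (243,275), with the skirt's upper corner at (305,328). The top crop shows the skirt's upper edge at y≈160 to 185. Re-triangulating.

```bash
python3 - <<'E'
from h import *
np.set_printoptions(precision=1,suppress=True)
f,g=load("f_s"),load("f_t");t,s=load("top0"),load("scene0");Rm=tile(.259)
T=lambda l:np.array(l)/8+[340,218]-.44
S1=lambda l:np.array(l)/9+[140,222]-.44
def th(f,p,h):
    o,d=rays(f,p);o=Rm.T@(o-C);d=d@Rm;return (o+d*((h-o[2])/d[:,2])[:,None])[:,:2]
P=tri(g,T([(187,158),(410,181)]),f,S1([(518,198),(306,332)]));print(((P[:,:3]-C)@Rm).tolist())
# subpixel far edge: dark threshold along perpendicular lines, both views, vs patch far edge of the initial pictures
def edge(f,a,b,r=2.5,lo=.15,hi=.85):
    G=cv2.cvtColor(f["frame"],cv2.COLOR_RGB2GRAY).astype(np.float32);a,b=np.array(a),np.array(b);n=np.array([-(b-a)[1],(b-a)[0]])/np.linalg.norm(b-a);ss=np.arange(-r,r+.01,.1);out=[]
    for k in np.linspace(lo,hi,40):
        Q=(a+(b-a)*k+ss[:,None]*n).astype(np.float32);v=cv2.remap(G,Q[:,0][None],Q[:,1][None],1)[0]
        w=np.abs(np.gradient(cv2.GaussianBlur(v[None],(0,0),3)[0]));w=np.where(w>.5*w.max(),w,0);out.append(a+(b-a)*k+n*(w*ss).sum()/w.sum())
    return np.array(out)
for nm,fr,i0,K in(("top",g,t,T([(187,158),(410,181)])),("scene",f,s,S1([(518,198),(306,332)]))):
    e=edge(fr,K[0],K[1]);print(nm,"skirt far edge x",np.median(th(fr,e,0)[:,0]),"if 5mm up",np.median(th(fr,e,5)[:,0]))
pt=np.array([(253,230),(397,243),(380,380),(237,367)])/5+[310,205];ps=np.array([(454,215),(330,289),(266,227),(383,157)])/5+[100,195]
for nm,fr,p in(("top",t,pt),("scene",s,ps)):
    print(nm,"patch far",np.median(th(fr,edge(fr,p[0],p[1]),0)[:,0]),"near",np.median(th(fr,edge(fr,p[2],p[3]),0)[:,0]),"y",np.median(th(fr,edge(fr,p[3],p[0]),0)[:,1]),np.median(th(fr,edge(fr,p[1],p[2]),0)[:,1]))
e=edge(f,*S1([(306,332),(62,95)]),lo=.05,hi=.25);print("scene -y side",np.median(th(f,e,0)[:,1]))
e=edge(g,*T([(187,158),(160,330)]),lo=.15,hi=.6);print("top +y side",np.median(th(g,e,0)[:,1]),"5up",np.median(th(g,e,5)[:,1]))
E
```

```text
[[58.31512136526268, 28.59984568696651, 2.248895256703671], [59.27210628000313, -28.400923999167897, 2.3779221864168383]]
top skirt far edge x 58.010801162648704 if 5mm up 59.0394276462152
scene skirt far edge x 57.112829049123604 if 5mm up 63.069160535332344
top patch far 29.321249864163462 near -30.305325441652514 y 29.762619319541216 -30.185568403003487
scene patch far 28.800688696583848 near -29.650670966592088 y 29.70250107913816 -29.22197930936001
scene -y side -27.415731345292926
top +y side 28.856888089567633 5up 29.735777243788476
```

The meter is still about 1.5 to 2.4 mm downslope of the patch centre. One more small lift and shift.

>>> move_arm --force 30 --moves '[[[0,0,0,0,0,0,40],[0,0,0,0,0,0,40],[-0.4,0,1.4,0,0,0,40],[-0.7,0,2.6,0,0,0,40],[1.1,-0.5,3.1,0,0,0,40],[1.1,-0.5,3.1,0,0,0,40],[1.1,-0.5,3.1,0,0,0,40],[1.1,-0.5,3.1,0,0,0,40]]]'

```text
clock: 28.27
eef_pos: [563.7, -189.8, 84.8]
tcp_rot: [0.792, 0.027, 0.609, -0.036]
wrist_force: [-0.1, 0.4, -2.8]
grip_width: 46.0
```

>>> move_arm --moves '[[[0.2,0,-1.2,0,0,0,40],[0.4,0,-2,0,0,0,40],[0.6,0,-2.5,0,0,0,40],[0.7,0,-3.1,0,0,0,40],[0.7,0,-3.1,0,0,0,40],[0.7,0,-3.1,0,0,0,40]]]'

```text
clock: 28.77
eef_pos: [564.2, -189.7, 82.6]
tcp_rot: [0.792, 0.027, 0.609, -0.036]
wrist_force: [-5.2, 1.4, 8.7]
grip_width: 45.8
```

>>> move_arm --force 10 --moves '[[[0,0,0,0,0,0,40],[0,0,0,0,0,0,40],[0,0,0,0,0.3,0,40],[0,0,0,0,0.3,0,40],[0,0,0,0,0,0,40],[0,0,0,0,0,0,40]]]'

```text
clock: 29.27
eef_pos: [564.2, -189.7, 82.5]
tcp_rot: [0.792, 0.027, 0.609, -0.036]
wrist_force: [-4.0, 0.3, 7.9]
grip_width: 46.1
```

>>> move_arm --force 25 --moves '[[[0,0,0,0,0,0,40],[0,0,0,0,0,0,40],[0,0,0,0,0,0,40],[0,0,0,0,0,0,40],[0,0,0,0,0,0,40]]]'

```text
clock: 29.68
eef_pos: [564.2, -189.8, 82.5]
tcp_rot: [0.792, 0.027, 0.609, -0.036]
wrist_force: [-4.1, 1.1, 7.5]
grip_width: 46.2
```

```bash
python3 look.py g28 0
python3 - <<'E'
from h import *
f,g=load("f_s"),load("f_t");t,s=load("top0"),load("scene0");Rm=tile(.259)
T=lambda l:np.array(l)/8+[340,218]-.44
S1=lambda l:np.array(l)/9+[140,222]-.44
def th(f,p,h):
    o,d=rays(f,p);o=Rm.T@(o-C);d=d@Rm;return (o+d*((h-o[2])/d[:,2])[:,None])[:,:2]
def edge(f,a,b,r=2.5,lo=.15,hi=.85):
    G=cv2.cvtColor(f["frame"],cv2.COLOR_RGB2GRAY).astype(np.float32);a,b=np.array(a),np.array(b);n=np.array([-(b-a)[1],(b-a)[0]])/np.linalg.norm(b-a);ss=np.arange(-r,r+.01,.1);out=[]
    for k in np.linspace(lo,hi,40):
        Q=(a+(b-a)*k+ss[:,None]*n).astype(np.float32);v=cv2.remap(G,Q[:,0][None],Q[:,1][None],1)[0]
        w=np.abs(np.gradient(cv2.GaussianBlur(v[None],(0,0),3)[0]));w=np.where(w>.5*w.max(),w,0);out.append(a+(b-a)*k+n*(w*ss).sum()/w.sum())
    return np.array(out)
for nm,fr,K in(("top",g,T([(187,153),(410,176)])),("scene",f,S1([(522,201),(312,336)]))):
    q=th(fr,edge(fr,K[0],K[1]),0)
    print(nm,"far edge x",np.median(q[:,0]),"yaw err deg",np.degrees(np.polyfit(q[:,1],q[:,0],1)[0]))
# tile itself moved? far tile edge before/after
ct=np.array([(200,80),(487,108)])/5+[310,205]
print("tile far edge before/after",np.median(th(t,edge(t,*ct),0)[:,0]),np.median(th(g,edge(g,*ct),0)[:,0]))
a=cv2.resize(f["frame"][222:272,140:205],None,fx=6,fy=6,interpolation=2);b=cv2.resize(g["frame"][218:268,340:405],None,fx=6,fy=6,interpolation=2)
cv2.imwrite("pics/z6.png",np.hstack([a,b])[:,:,::-1])
E
```

```text
29.9333 [ 564.23 -189.75   82.52] W [-4.37  0.64  7.46  0.29  0.85  0.03]
tool tilt 0.25869009410953087 tool axis offset: TCP-target0 in tile: [ 3.05 -0.24  0.75] F in tile [-2.36  0.25  8.34]
(array([-2.72,  0.48, -1.51]), array([0.09, 0.04, 0.03]))
top far edge x 59.39131921172269 yaw err deg 0.38545079318379794
scene far edge x 58.40743260185121 yaw err deg 0.126697820540396
tile far edge before/after 90.40479693745505 90.4061335541087
```

View pics/z6.png

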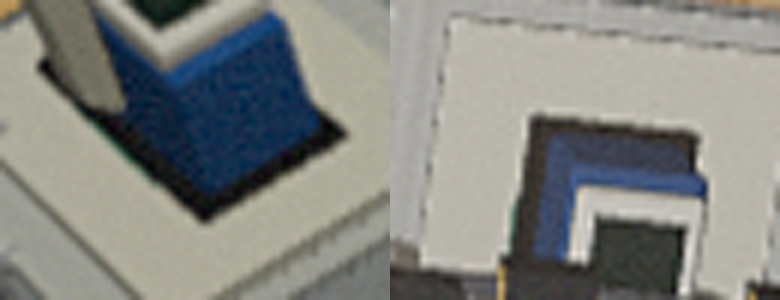

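Both views show the skirt's far edge about 59 mm upslope of the tile centre (60 is ideal), and the tile edge has not moved (90.40 mm before, 90.41 after). The push is about 8 N with the centre of pressure inside the base. I'll hold briefly, check it is steady, then hand in.

>>> move_arm --moves '[[[0,0,0,0,0,0,40],[0,0,0,0,0,0,40],[0,0,0,0,0,0,40],[0,0,0,0,0,0,40],[0,0,0,0,0,0,40],[0,0,0,0,0,0,40],[0,0,0,0,0,0,40],[0,0,0,0,0,0,40]]]'

```text
clock: 30.65
eef_pos: [564.2, -189.8, 82.5]
tcp_rot: [0.792, 0.027, 0.609, -0.036]
wrist_force: [-4.5, 0.1, 8.0]
grip_width: 46.3
```

```bash
python3 look.py g29 0; python3 -c "
from station import bot
print(bot.hand_in())"
```

```text
30.9 [ 564.2  -189.77   82.51] W [-4.56  0.52  7.69  0.29  0.84  0.06]
tool tilt 0.2586297060157848 tool axis offset: TCP-target0 in tile: [ 3.02 -0.26  0.75] F in tile [-2.47  0.11  8.61]
(array([-2.69,  0.5 , -1.49]), array([0.1 , 0.04, 0.03]))
the job is handed in; nothing more can be done
None
```

I slid the meter about 80 mm straight out of the dock, lifted it clear and set it down on the tile. I handed in at about 31 s, still gripping it at 25 N with a steady push of about 8.6 N.

**Tile angle:** touching at two points along the slope gave 0.259 rad, and the tool ended at 0.2586 rad. Vision alone had given 0.24 to 0.27. A roll test at ±1.5° put the sideways error at about 0.1°.

**Flush seating:** the meter can pivot in the pads, so I eased the grip under load to let it settle, then firmed it again. The centre of pressure came out about 13 to 30 mm downslope of centre, inside the ±60 mm base. So flushness end to end is inferred from forces, not seen. The figure depends on a torque reference I could not pin down.

**Centring:** the first set-down was 2 to 4 mm low on the slope, so I lifted and shifted it upslope twice. The two views last put it 0.2 and 1.2 mm downslope of the patch centre. Across the slope it was last measured within about 0.7 mm, before a final −0.3 mm shift that I did not re-measure. Yaw agrees within 0.4°.

**Disturbance:** the tile's far edge measured 90.40 mm before and 90.41 mm after, so it did not move. A tangential force of about 2.5 N remained at the end, with no slip seen. I moved nothing near the bowl, jar or loop tool, but did not re-measure their positions.

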